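Return a ratchet indexing wheel to its start stop

TASK

Take the ratchet indexing wheel on the microscope fixture back to its start: lift the holding pawl right over so that it lies back clear of the wheel, then turn the wheel backwards (clockwise seen from above) by its crank pin until its lug sits solidly home on the adjustable start stop, and press it there for a moment with about 5 newtons at the stop, never hard. Then lay the pawl back down in the teeth and leave the wheel home. Do not force the wheel against the engaged pawl, and leave the other things where they are.

Things in the scene. Friction and masses are not known exactly. Their poses are not given: they have to be found in the camera images.
- fixture: Indexing fixture: square aluminium base plate 270 x 270 x 20 mm, fixed to the table. Origin: centre of its underside, straight under the wheel's axis. Own x: away from the robot (yaw within 20 degrees), y left, z up. It carries the wheel in the middle, the pawl bracket on its +y side, the stop on its -x side.
- wheel_axis (a point): On the wheel's upright axis, at its flat top, 38 mm above the table. Wheel: steel disc, 178 mm diameter, saw teeth standing up round its rim (8 mm high, 20 degrees apart, 72 to 88 mm radius, tops at 46 mm). A crank arm, 18 mm wide, top at 46 mm, carries the crank pin and ends over a lug 14 mm wide that overhangs the rim to 112 mm radius.
- wheel (a joint): Wheel angle, rad, growing counter-clockwise from above (forwards). Backwards = clockwise, falling. The crank arm points at -150 degrees + this angle, counter-clockwise from fixture +x. Start: 1.3 to 2.0. Home: somewhere from -0.12 to +0.10, wherever the stop screw is set, to be felt. Dry friction, about 2.5 N at the crank pin; it stays where it is left.
- crank_pin (a point): Top centre of the crank pin: upright round steel pin, 16 mm diameter, 56 mm tall above the crank arm, top 102 mm above the table, 60 mm from the wheel's axis. Fixed to the wheel; being round it can turn between the fingers.
- pawl (a joint): Angle of the holding pawl, rad: 0 fully down in a tooth gap, up to about 0.13 on a tooth's slope or top. Its balance point is about 1.4; beyond that it falls back by its own weight to rest at 2.0, clear of the wheel. Gravity pawl, no spring, 0.08 to 0.17 kg.
- pawl_pivot (a point): On the pawl's hinge axis (level, parallel to fixture y), 55 mm above the table, at fixture x 70, y 80 mm, in a bracket 28 mm wide over its two cheeks, top at 63 mm. Lying down, the pawl reaches 70 mm from here towards fixture -x, its tip in the teeth; it lifts up and over towards fixture +x.
- pawl_bar (a point): Centre of the pawl's grip: round cross-bar, 12 mm diameter, 34 mm long, parallel to fixture y, on a stem on the pawl's tip end. It swings at 63 mm radius about the hinge: at 0 it is 25 mm above and 58 mm to fixture -x of the hinge, at 2.0 42 mm above and 47 mm to +x. Gripped by its two ends (fingers closing along fixture y) it turns between the fingers.
- stop: Start stop: dark block 32 x 30 x 28 mm on the plate, from 34 mm along its own x. Own x: the lug's travel as it comes home. Origin: plate top, 100 mm from the wheel's axis. A 16 mm adjustable screw reaches back through it towards the lug, its face 1 nearer to 17 mm farther than the origin. In the face a sprung nose stands out 4 mm, pushing 0.3 to 0.7 N; flush, the lug is solid on the screw: home.
- weight: Bystander, to be left alone: brass weight, 28 mm diameter, 36 mm tall, standing on the base plate's far right corner. Origin at its underside.
- collar: Bystander, to be left alone: dark collar ring, 32 mm diameter, 14 mm tall, lying on the base plate's near left corner. Origin at its underside.
- driver: Bystander, to be left alone: screwdriver, 170 mm long, lying to the right of the fixture. Origin at its underside.
- spanner: Bystander, to be left alone: spanner, 150 mm long, lying to the left of the fixture. Origin at its underside.
- jar: Bystander, to be left alone: glass jar, 48 mm diameter, 55 mm tall, to the left of the fixture. Origin at its underside.
- objective: Bystander, to be left alone: spare objective, 34 mm diameter, 55 mm tall, standing to the right. Origin at its underside.

How it is judged:
By the outcome, as a careful person would: the job done as asked, in the order asked, and still so for the second after the job is handed in, with the robot touching nothing.
It also fails if it takes over 72 s, if anything falls off the work surface, if the arm or the gripper's body presses on something with over 40 N, if the wrist force passes 120 N, or if a joint passes its speed limit or range.

ROBOT

A 6-joint arm with a two-finger parallel gripper is mounted at the origin on the work surface. World frame = base frame: x ahead of the robot, y to its left, z up, the work surface at z = 0. Lengths are in mm, angles in degrees, forces in N, time in s.
With the tool pointing down it reaches from about 325 to 875 mm from the base axis. Payload 4.4 kg.
Tool frame: the origin (TCP) lies at the very end of the fingers, on their centre line; the grasp point (between the pads) lies 19 mm behind it; z points along the fingers, x is the direction in which the jaws open and shut, and the axes are right-handed (so a half turn about z gives the same grasp; the last joint's range is limited). The gripper opens to 85 mm and grips with 20 to 120 N. Pads are 22 mm wide; open, the fingers measure 114 mm over their backs; the gripper's body (76 mm by 85 mm) begins 54 mm behind the grasp point. The pads swing forward as they close: fully open they stand 13 mm farther back than shut.
Start: joints at [-73.425, 11.837, 88.321, -0, 79.842, -8.623], TCP at [244.8, -520.289, 205.082] pointing down, gripper open.
Joint ranges: [-156.59, 156.59], [-49.26, 127.26], [12.9, 141.05], [-63.56, 243.56], [4.71, 150.69], [-161.64, 161.64]. Speed limits (degrees/s): [159.86, 159.86, 180, 180, 180, 180].

INTERFACE

Orientations are given as [roll, pitch, yaw] about the fixed x, y, z axes, in that order (R = Rz(yaw) Ry(pitch) Rx(roll)).
In Python, from bench import r, imaging, finish_job gives the robot as it stands.
- The arm moves only by the shell command python3 -m pendant 'ROWS' [FORCE]. ROWS is JSON, a list of rows, each a list of 3 entries, a list of its own where there are three numbers: the opening in per cent of the stroke, from 0 (shut) to 100 (fully open), then the shift along the world's x, y, z in cm, then the turn about the world's z in degrees. In form: [[gripper, [tx, ty, tz], yaw], ...]. A call has 1 to 20 rows; each row is the pose to reach, as a shift and turn from the pose measured when the call began; what a row does not reach only later rows make up. A row lasts 1/8 s, in which the tool goes at most 62.5 mm and 10.7 degrees, less where a joint would pass 70% of its speed; a pose out of reach is approached as far as the arm can. A call with a gripper value outside its range is refused whole. The fingers move at their own pace and stop on an object; FORCE is the grip in N (left out, the last holds). Time passes only in rows, so rows that repeat a pose let the fingers close. It gives the time, the measured TCP pose, the force and the opening at its end, in the units of the state.
- r.sense(): the state, without advancing time (a new reading comes with each control period).
- imaging.capture(name): name is "side" or "top"; returns (picture, depth): 400x640x3 uint8, red, green, blue; 400x640 float32, mm along the optical axis (not along the pixel's ray), 0 where there is no reading.
- imaging.camera_params(name): a dict with "fx", "fy", "cx", "cy" (pixels), "pose" (4x4, takes a point from camera to world coordinates). Camera axes: x right, y down, z forward; pixel columns grow to the right and rows downward; lengths in mm; the calibration is good to about 2 mm. A picture is of the moment at which its call begins. camera_params takes no time and is no camera call.
- finish_job(): hands the job in, once; it reports no verdict.
The state is a dict: "time_s": time; "qpos": joint angles; "joint_vel": joint speeds; "effort": joint torques, N m; "tcp_pos": TCP position; "ee_rot": TCP orientation; "wrist_force": force on the tool from outside, world axes, zero at the start; "moment": the same for the moment, N m; "width": finger opening in mm.
Only numpy, scipy, OpenCV 4.12 (cv2) and the standard library are available. Lean on these libraries where they do the work, as an engineer would, in place of code of your own. Each camera call takes 0.05 s, during which the arm holds its last target.

## Working session

There is one attempt and no reset: what is moved stays moved. The work goes in short steps, Python scripts to look and compute and a shell command to move; the robot and the scene stay as the last step left them, time stands still between calls to the robot, and variables do not carry over. Pictures are saved under pics/ and viewed, and the job is handed in when it is done.

```bash
ls; mkdir -p pics
python3 - <<'E'
from bench import r, imaging
import cv2,numpy as np
print(r.sense())
for n in("side","top"):
    p,d=imaging.capture(n); cv2.imwrite(f"pics/{n}0.png",p[:,:,::-1]); np.save(f"pics/{n}0.npy",d)
    print(n,imaging.camera_params(n))
E
```

```text
pics
{'time_s': 0.0, 'qpos': array([-7.34240175e+01,  1.18850469e+01,  8.84060102e+01, -1.05731475e-03,
        7.98414263e+01, -8.62154808e+00]), 'joint_vel': array([ 0.06002016,  0.02945951, -0.10337967,  0.00801053, -0.12034553,
        0.00108452]), 'effort': array([-1.23666217e-03, -3.83035684e+01, -2.91594869e+01, -1.70610488e-04,
        1.05831900e-02, -1.17716294e-05]), 'tcp_pos': array([ 244.55971499, -519.48659122,  203.90790305]), 'ee_rot': array([-1.79981168e+02,  1.31142384e-01, -6.48022601e+01]), 'wrist_force': array([ 1.28382099, -0.93697931, -0.16624246]), 'moment': array([0.04278945, 0.02604523, 0.00666335]), 'width': 85.49512500666937}
side {'fx': 390.6905147373655, 'fy': 390.6905147373655, 'cx': 321.8008703958059, 'cy': 197.70058161437686, 'pose': array([[ 9.87583119e-01, -8.73278207e-02,  1.30588799e-01,
         4.32339689e+02],
       [-1.56366525e-01, -6.26516250e-01,  7.63561980e-01,
        -6.57882388e+02],
       [ 1.51358012e-02, -7.74500639e-01, -6.32392021e-01,
         6.87630186e+02],
       [ 0.00000000e+00,  0.00000000e+00,  0.00000000e+00,
         1.00000000e+00]])}
top {'fx': 412.3866151453028, 'fy': 412.3866151453028, 'cx': 317.9136060250137, 'cy': 199.42589747742684, 'pose': array([[-5.92927532e-03, -9.97326942e-01,  7.28272984e-02,
         4.94285717e+02],
       [-9.99708386e-01,  7.61679119e-03,  2.29156489e-02,
         4.80043863e+01],
       [-2.34091044e-02, -7.26701877e-02, -9.97081269e-01,
         1.01549422e+03],
       [ 0.00000000e+00,  0.00000000e+00,  0.00000000e+00,
         1.00000000e+00]])}
```

View pics/side0.png

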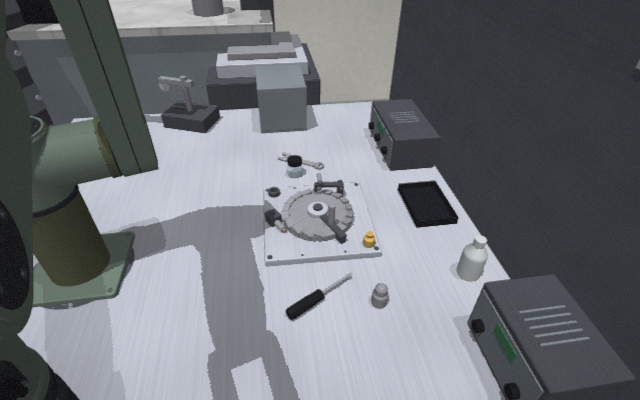

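View pics/top0.png

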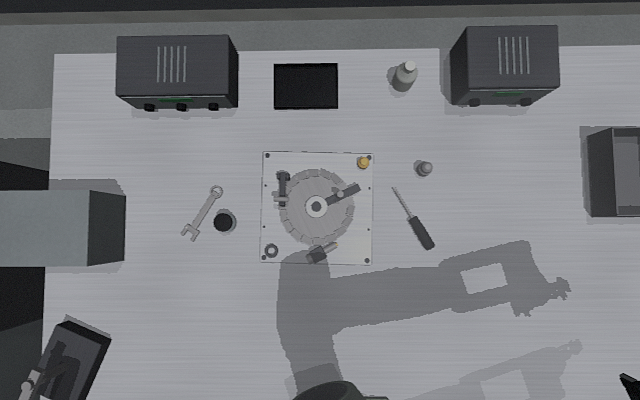

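Run:
```python
import cv2
t=cv2.imread("pics/top0.png");s=cv2.imread("pics/side0.png")
cv2.imwrite("pics/tz.png",cv2.resize(t[145:270,250:385],None,fx=5,fy=4.8,interpolation=cv2.INTER_CUBIC)[:600])
cv2.imwrite("pics/sz.png",cv2.resize(s[165:270,255:390],None,fx=5,fy=5,interpolation=cv2.INTER_CUBIC))
```

```text
(no output)
```

View pics/tz.png

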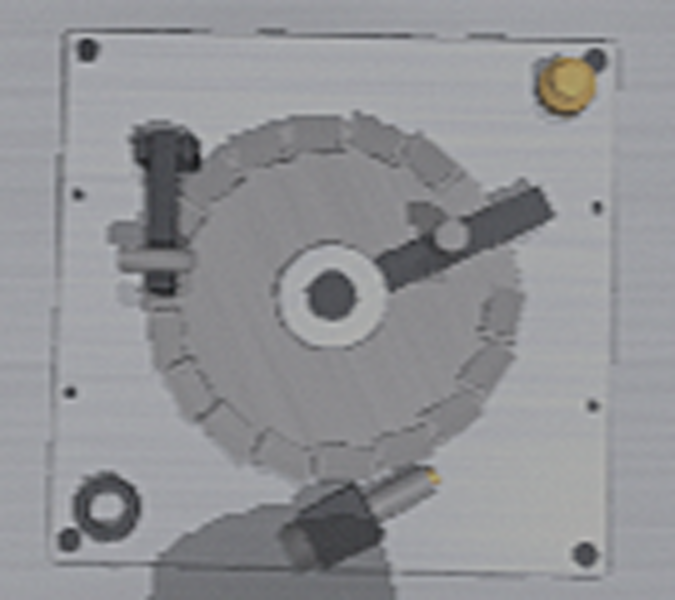

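View pics/sz.png

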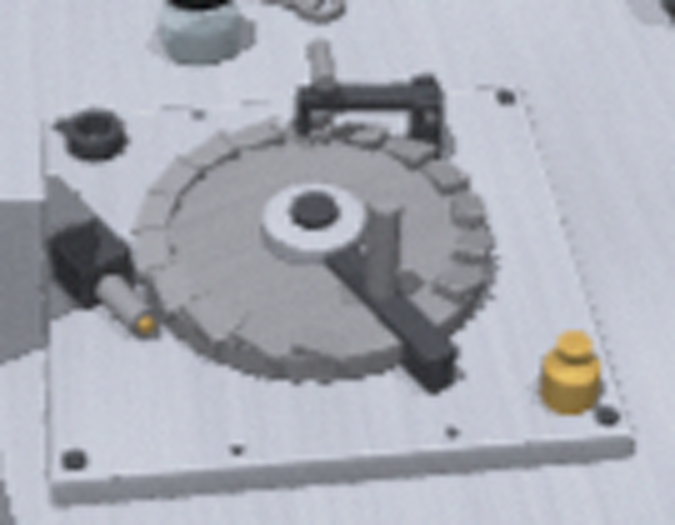

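The top view shows the wheel hub at about (316,206), the crank pin top at about (340,194), the pawl bar at about (281,199) and the stop nose at about (336,244). The crank points to the far right. The pawl is down. Next I'll turn these into coordinates.

```bash
cat > h.py <<'E'
import numpy as np,cv2
from bench import imaging
def ray(n,u,v):
    c=imaging.camera_params(n);T=c["pose"]
    d=T[:3,:3]@np.array([(u-c["cx"])/c["fx"],(v-c["cy"])/c["fy"],1]);return T[:3,3],d
def onplane(n,u,v,z):
    o,d=ray(n,u,v);return o+d*(z-o[2])/d[2]
def cloud(n,D):
    c=imaging.camera_params(n);T=c["pose"];v,u=np.mgrid[:400,:640]
    P=np.stack([(u-c["cx"])/c["fx"]*D,(v-c["cy"])/c["fy"]*D,D],-1)
    W=P@T[:3,:3].T+T[:3,3];W[D==0]=np.nan;return W
def proj(n,p):
    c=imaging.camera_params(n);T=c["pose"];q=T[:3,:3].T@(np.array(p,float)-T[:3,3])
    return q[0]/q[2]*c["fx"]+c["cx"],q[1]/q[2]*c["fy"]+c["cy"]
E
python3 - <<'E'
from h import *
def tz(x,y): return x/5+250-.4,y/4.8+145-.4
def sz(x,y): return x/5+255-.4,y/5+165-.4
print("plate corners top")
C=[onplane("top",*tz(*p),20) for p in[(65,32),(618,42),(606,577),(50,562)]]
for c in C:print(c.round(1))
C=np.array(C);print("ctr",C.mean(0).round(1),[np.linalg.norm(C[i]-C[i-1]).round(1) for i in range(4)])
print("yaws",[np.degrees(np.arctan2(*(a-b)[1::-1])).round(2) for a,b in((C[0],C[3]),(C[1],C[2]))],[np.degrees(np.arctan2(*(a-b)[1::-1])).round(2)-90 for a,b in((C[0],C[1]),(C[3],C[2]))])
print("pin",onplane("top",*tz(451,234),102), "arm end",onplane("top",*tz(548,202),46),"bar ends",onplane("top",*tz(120,258),86),onplane("top",*tz(192,260),86))
print("pin side",onplane("side",*sz(385,212),102),"bar", onplane("side",*sz(320,50),86),"nose",onplane("top",*tz(434,476),35),onplane("side",*sz(147,323),35))
D=np.load("pics/top0.npy");W=cloud("top",D)
m=((W[...,2]>14)&(W[...,2]<120)).astype(np.uint8);m[:,:255]=0;m[:,380:]=0;m[:145]=0;m[270:]=0
n,l,st,ce=cv2.connectedComponentsWithStats(m);k=1+st[1:,4].argmax();ys,xs=np.where(l==k)
P=W[ys,xs][:,:2].astype(np.float32);print(cv2.minAreaRect(P))
for nm,x,y in(("plate",570,300),("hub",332,295),("wheel",250,300),("arm",490,222),("pin",451,234),("bar",155,259)):
    u,v=tz(x,y);print(nm,W[int(round(v)),int(round(u))].round(1))
E
```

```text
plate corners top
[686.3 205.7  20. ]
[678.4 -64.3  20. ]
[409.6 -54.4  20. ]
[418.1 211.9  20. ]
ctr [548.1  74.7  20. ] [np.float64(268.3), np.float64(270.2), np.float64(269.0), np.float64(266.5)]
yaws [np.float64(-1.32), np.float64(-2.11)] [np.float64(-1.6800000000000068), np.float64(-1.8299999999999983)]
pin [574.16800135  20.2917615  102.        ] arm end [594.47531593 -27.25280307  46.        ] bar ends [565.38888014 169.82198689  86.        ] [564.1907925 137.118582   86.       ]
pin side [570.345571    12.63271595 102.        ] bar [563.2446951  164.38089425  86.        ] nose [460.48953053  27.45758134  35.        ] [458.57925945  24.6261315   35.        ]
((549.0302124023438, 75.84233856201172), (270.3199768066406, 270.5663757324219), 88.1029281616211)
plate [547.7 -40.   22.5]
hub [549.1  74.6  55.3]
wheel [547.9 113.1  39.4]
arm [584.5  -0.8  46.1]
pin [574.7  19.9 104.7]
bar [563.5 152.6  89.7]
```

Results: fixture centre about (548.6, 75.2), yaw about -1.8°, and the pin is 60.6 mm from the axis, so the wheel is at about 1.51 rad. The bar is at about (563.5, 154, 80), which agrees with the given geometry. I'll move above the bar.

```bash
python3 -m pendant '[[100,[1.5,3,0],0],[100,[4,8.5,0],-4],[100,[6.5,13.7,0],-8],[100,[9,19,0],-12],[100,[11.5,24.3,0],-16],[100,[14,29.6,0],-20],[100,[16.5,35,0],-24],[100,[19,40,0],-27],[100,[21.5,45.4,0],-27],[65,[24,50.7,0],-27],[65,[26.5,56,0],-27],[65,[29,61.2,0],-27],[65,[31,65.2,0],-27],[65,[31.7,66.9,-1],-27],[65,[31.9,67.3,-3],-27],[65,[31.9,67.3,-3],-27],[65,[31.9,67.3,-3],-27]]' 40
```

```text
time_s: 2.22
tcp_pos: [562.9, 152.0, 173.4]
ee_rot: [179.9, 0.1, -91.9]
wrist_force: [0.3, -0.1, 0.7]
width: 55.6
```

```bash
python3 -m pendant '[[65,[0.05,0.2,-2],0],[65,[0.05,0.2,-5],0],[65,[0.05,0.2,-8],0],[65,[0.05,0.2,-10],0],[65,[0.05,0.2,-11.2],0],[65,[0.05,0.2,-11.2],0],[65,[0.05,0.2,-11.2],0]]'
python3 - <<'E'
from h import *
p,d=imaging.capture("side");cv2.imwrite("pics/s1.png",cv2.resize(p[80:280,230:430,::-1],None,fx=3,fy=3,interpolation=cv2.INTER_CUBIC))
E
```

```text
time_s: 3.1
tcp_pos: [564.6, 153.9, 62.8]
ee_rot: [-179.9, 0.1, -91.9]
wrist_force: [-0.1, 0.4, -0.4]
width: 55.8
```

View pics/s1.png

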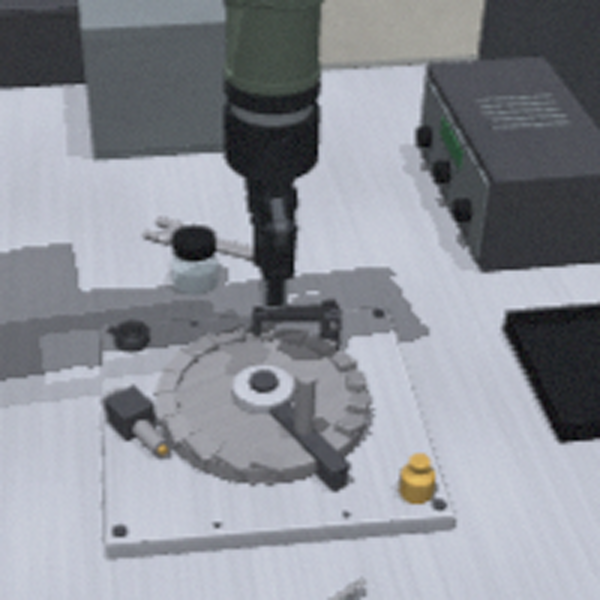

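The fingers straddle the bar, with the near finger hiding it at about (275,300). Closing gently.

```bash
python3 -m pendant '[[50,[0,0,-0.2],0],[40,[0,0,-0.2],0],[30,[0,0,-0.2],0],[30,[0,0,-0.2],0],[30,[0,0,-0.2],0],[30,[0,0,-0.2],0]]' 25
```

```text
time_s: 3.9
tcp_pos: [565.4, 153.0, 62.3]
ee_rot: [-179.8, 0.0, -91.9]
wrist_force: [-1.4, -3.4, 7.4]
width: 25.4
```

Width 25.4 mm is less than the bar's 34 mm, so the bar isn't held by its ends. I'll look before going on.

Run:
```python
from h import *
p,d=imaging.capture("side");a=cv2.resize(p[150:230,270:370,::-1],None,fx=6,fy=6,interpolation=cv2.INTER_CUBIC)
cv2.imwrite("pics/s2.png",a)
p,d=imaging.capture("top");cv2.imwrite("pics/t2.png",cv2.resize(p[145:270,250:385,::-1],None,fx=4.5,fy=4.5,interpolation=cv2.INTER_CUBIC))
from bench import r;s=r.sense();print(s["wrist_force"],s["moment"],s["width"])
```

```text
[-1.87856433 -2.98774928  6.22625973] [-0.58776484  0.33404624 -0.00772178] 25.770371234598194
```

View pics/s2.png

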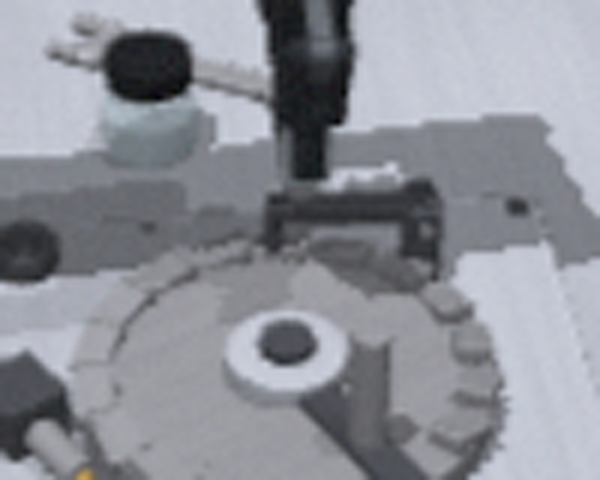

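View pics/t2.png

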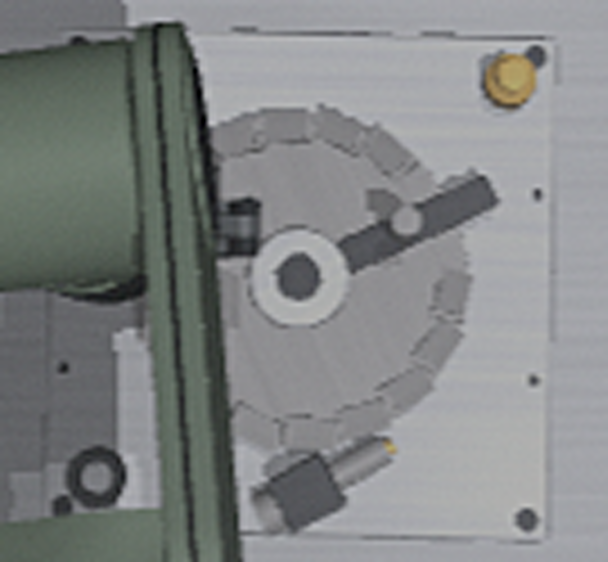

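Run:
```python
from h import *
for q in [(565,153,62),(565,140,62),(565,128,62),(565,140,70),(565,128,70),(564,137,80),(564,154,80),(564,171,80)]:
    u,v=proj("side",q);print(q,round((u-270)*6),round((v-150)*6))
p,d=imaging.capture("side");W=cloud("side",d)
for zx,zy in[(305,110),(315,140),(310,160),(310,172),(290,172),(310,178),(300,195),(345,180),(385,175)]:
    print(zx,zy,W[150+zy//6,270+zx//6].round(1),p[150+zy//6,270+zx//6])
```

```text
(565, 153, 62) 299 207
(565, 140, 62) 303 224
(565, 128, 62) 308 241
(565, 140, 70) 304 210
(565, 128, 70) 308 227
(564, 137, 80) 303 196
(564, 154, 80) 297 172
(564, 171, 80) 291 150
305 110 [557.9 110.4 144.9] [34 34 39]
315 140 [566.1 128.2 116.6] [30 33 36]
310 160 [563.7 128.7 107.1] [34 35 39]
310 172 [563.6 127.4 101.9] [29 29 33]
290 172 [556.3 129.8 100.8] [75 80 81]
310 178 [564.1 130.1  96.7] [29 32 33]
300 195 [562.8 137.3  81.9] [90 92 94]
345 180 [602.2 250.6   0.9] [159 163 172]
385 175 [624.1 255.2  -1. ] [143 148 156]
```

Run:
```python
from h import *
c=imaging.camera_params("side")
for (u,v) in [(321.7,181.7),(321,180)]:
    o,d=ray("side",u,v)
    for y in (112,120,126,140,171): print(y,(o+d*(y-o[1])/d[1]).round(1))
p,d=imaging.capture("side");a=cv2.resize(p[60:240,250:400,::-1],None,fx=3.3,fy=3.3,interpolation=cv2.INTER_CUBIC);a=cv2.convertScaleAbs(a,alpha=2,beta=20)
cv2.imwrite("pics/s3.png",a)
W=cloud("side",d)
for v in range(168,192): print(v,[tuple(int(x) for x in W[v,u,1:].round()) for u in (316,319,321,323)],p[v,319].tolist())
```

```text
112 [563.  112.  101.7]
120 [564.3 120.   95.6]
126 [565.3 126.   91. ]
140 [567.7 140.   80.4]
171 [573.  171.   56.8]
112 [561.1 112.  107.2]
120 [562.5 120.  101.1]
126 [563.5 126.   96.6]
140 [565.8 140.   86.1]
171 [571.  171.   62.7]
168 [(115, 142), (105, 149), (110, 145), (112, 143)] [30, 31, 37]
169 [(139, 123), (108, 144), (113, 140), (109, 142)] [28, 29, 32]
170 [(142, 118), (113, 138), (109, 139), (111, 138)] [19, 24, 28]
171 [(139, 116), (125, 126), (126, 124), (127, 123)] [30, 28, 33]
172 [(139, 113), (127, 121), (133, 117), (126, 121)] [35, 36, 39]
173 [(139, 110), (128, 118), (129, 116), (127, 117)] [38, 43, 45]
174 [(139, 107), (130, 113), (128, 114), (126, 115)] [39, 41, 44]
175 [(139, 104), (126, 113), (128, 111), (127, 111)] [40, 40, 44]
176 [(137, 103), (128, 108), (128, 108), (126, 109)] [35, 39, 41]
177 [(140, 97), (128, 105), (132, 102), (125, 106)] [41, 42, 45]
178 [(137, 96), (129, 101), (126, 103), (126, 102)] [40, 42, 46]
179 [(260, 1), (128, 98), (128, 98), (130, 96)] [42, 43, 47]
180 [(257, -1), (132, 93), (134, 90), (134, 90)] [88, 94, 99]
181 [(251, 0), (138, 85), (137, 85), (245, 3)] [92, 94, 99]
182 [(160, 66), (138, 82), (136, 83), (159, 64)] [88, 90, 93]
183 [(155, 66), (138, 78), (154, 66), (150, 68)] [73, 72, 76]
184 [(150, 67), (149, 67), (151, 64), (149, 66)] [54, 54, 58]
185 [(147, 66), (149, 64), (150, 62), (149, 62)] [47, 48, 54]
186 [(148, 62), (148, 61), (146, 62), (147, 61)] [46, 47, 54]
187 [(148, 58), (147, 58), (148, 57), (192, 22)] [83, 85, 89]
188 [(151, 53), (161, 44), (160, 44), (189, 21)] [85, 85, 90]
189 [(150, 50), (155, 45), (159, 42), (184, 21)] [83, 84, 88]
190 [(149, 47), (150, 46), (158, 39), (155, 41)] [81, 83, 85]
191 [(147, 46), (146, 46), (153, 40), (150, 41)] [117, 118, 121]
```

View pics/s3.png

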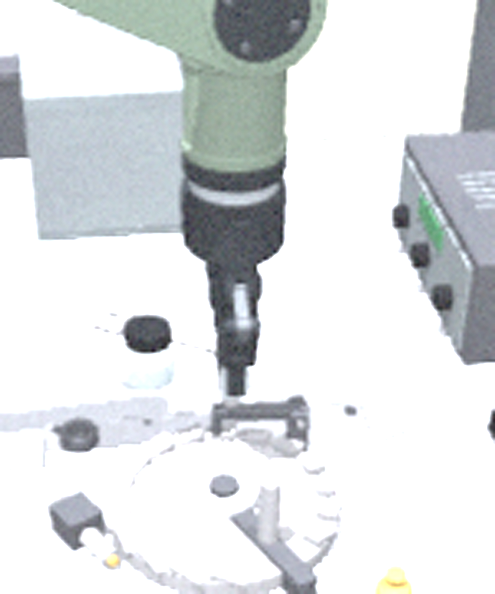

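Run:
```python
from h import *
from bench import r
p,d=imaging.capture("side");W=cloud("side",d)
for v in list(range(100,170,3)): print(v,[tuple(int(x) for x in W[v,u].round()) for u in (310,316,321,328)],p[v,321].tolist())
s=r.sense();print(s["qpos"],s["tcp_pos"],s["wrist_force"],s["width"])
```

```text
100 [(537, 131, 313), (549, 122, 316), (560, 123, 316), (575, 122, 315)] [69, 78, 70]
103 [(537, 129, 307), (549, 121, 310), (559, 119, 310), (575, 122, 308)] [64, 74, 67]
106 [(537, 130, 299), (549, 122, 302), (559, 117, 304), (575, 122, 301)] [65, 76, 68]
109 [(536, 128, 293), (549, 122, 295), (559, 118, 297), (576, 122, 294)] [73, 84, 74]
112 [(537, 131, 284), (549, 121, 289), (560, 121, 288), (576, 120, 287)] [40, 44, 45]
115 [(537, 132, 277), (549, 119, 282), (560, 117, 282), (576, 121, 280)] [33, 34, 39]
118 [(537, 136, 267), (550, 126, 271), (560, 121, 273), (577, 125, 270)] [58, 61, 65]
121 [(537, 132, 262), (549, 125, 265), (560, 121, 266), (577, 126, 262)] [93, 100, 103]
124 [(536, 128, 256), (549, 119, 260), (562, 129, 254), (576, 119, 258)] [30, 30, 33]
127 [(536, 129, 248), (549, 121, 251), (560, 116, 253), (576, 118, 251)] [28, 27, 31]
130 [(537, 131, 239), (549, 120, 244), (560, 120, 243), (576, 117, 244)] [26, 29, 35]
133 [(536, 130, 232), (549, 120, 236), (560, 117, 237), (577, 119, 235)] [32, 32, 39]
136 [(536, 127, 225), (549, 119, 229), (560, 116, 230), (577, 119, 227)] [32, 36, 37]
139 [(584, 489, 1), (549, 119, 221), (560, 117, 221), (577, 117, 220)] [31, 34, 39]
142 [(581, 469, 1), (552, 140, 201), (560, 117, 213), (641, 461, 1)] [38, 39, 41]
145 [(579, 454, -1), (551, 134, 196), (560, 116, 206), (580, 134, 193)] [32, 32, 36]
148 [(576, 432, 1), (551, 132, 189), (560, 115, 199), (581, 135, 185)] [92, 96, 101]Traceback (most recent call last):
  File "<stdin>", line 4, in <module>
  File "<stdin>", line 4, in <genexpr>
ValueError: cannot convert float NaN to integer
```

By the side view the fingertips end near z≈88–95, not at the reported 62, so the fingers seem to have closed onto the top of the bar. I'll open, check the force, and go lower step by step. Lowering is safe inside the tooth ring.

```bash
python3 -m pendant '[[30,[0,0.1,1],0],[65,[0,0.1,1.5],0],[65,[0,0.1,1.5],0],[65,[-0.1,0.1,0.5],0],[65,[-0.1,0.1,-0.5],0],[65,[-0.1,0.1,-1],0],[65,[-0.1,0.1,-1],0],[65,[-0.1,0.1,-1],0]]'
python3 - <<'E'
from h import *
p,d=imaging.capture("side");a=cv2.resize(p[150:230,270:370,::-1],None,fx=6,fy=6,interpolation=cv2.INTER_CUBIC)
cv2.imwrite("pics/s4.png",a)
W=cloud("side",d);np.set_printoptions(suppress=True)
for v in range(174,194): print(v,[W[v,u,1:].round().tolist() for u in (316,319,321,323)],p[v,319].tolist())
E
```

```text
time_s: 5.15
tcp_pos: [564.6, 154.0, 52.4]
ee_rot: [-179.8, 0.0, -91.9]
wrist_force: [-0.4, 0.0, -0.1]
width: 55.8
174 [[172.0, 83.0], [96.0, 137.0], [97.0, 136.0], [98.0, 136.0]] [31, 31, 32]
175 [[169.0, 82.0], [96.0, 135.0], [96.0, 134.0], [95.0, 135.0]] [23, 24, 26]
176 [[275.0, 1.0], [99.0, 129.0], [98.0, 129.0], [113.0, 119.0]] [32, 32, 39]
177 [[270.0, 1.0], [114.0, 116.0], [119.0, 111.0], [114.0, 114.0]] [39, 42, 46]
178 [[264.0, 2.0], [113.0, 113.0], [115.0, 111.0], [113.0, 112.0]] [42, 41, 45]
179 [[260.0, 0.0], [115.0, 108.0], [115.0, 108.0], [112.0, 110.0]] [47, 53, 55]
180 [[256.0, 0.0], [115.0, 105.0], [113.0, 107.0], [112.0, 106.0]] [47, 50, 54]
181 [[248.0, 3.0], [115.0, 102.0], [115.0, 102.0], [114.0, 102.0]] [49, 53, 56]
182 [[158.0, 67.0], [114.0, 100.0], [115.0, 99.0], [112.0, 100.0]] [46, 50, 53]
183 [[153.0, 68.0], [114.0, 96.0], [113.0, 97.0], [113.0, 97.0]] [49, 50, 54]
184 [[148.0, 69.0], [115.0, 93.0], [111.0, 95.0], [115.0, 92.0]] [42, 45, 46]
185 [[148.0, 65.0], [122.0, 84.0], [121.0, 84.0], [123.0, 82.0]] [79, 86, 88]
186 [[145.0, 64.0], [148.0, 61.0], [148.0, 60.0], [150.0, 58.0]] [64, 67, 70]
187 [[149.0, 58.0], [196.0, 20.0], [193.0, 22.0], [192.0, 22.0]] [79, 83, 86]
188 [[149.0, 54.0], [159.0, 45.0], [158.0, 46.0], [189.0, 21.0]] [84, 86, 89]
189 [[149.0, 51.0], [154.0, 46.0], [158.0, 42.0], [181.0, 23.0]] [85, 86, 89]
190 [[149.0, 48.0], [150.0, 46.0], [157.0, 40.0], [159.0, 38.0]] [82, 81, 86]
191 [[149.0, 44.0], [145.0, 47.0], [154.0, 39.0], [150.0, 41.0]] [121, 121, 126]
192 [[148.0, 41.0], [146.0, 43.0], [151.0, 38.0], [146.0, 41.0]] [102, 104, 107]
193 [[148.0, 38.0], [146.0, 39.0], [148.0, 37.0], [144.0, 40.0]] [106, 107, 111]
```

View pics/s4.png

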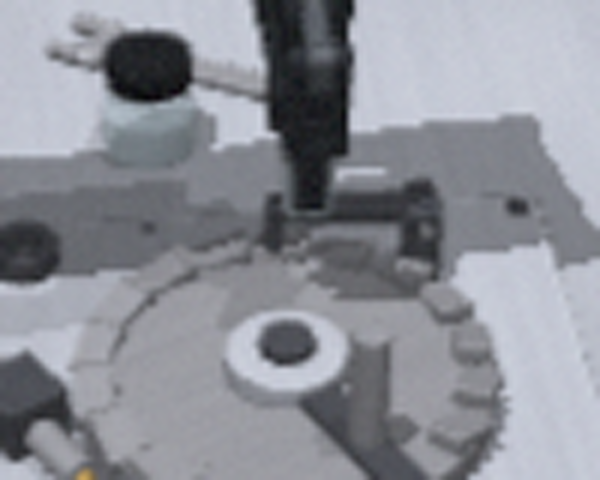

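```bash
python3 -m pendant '[[65,[0,0,-0.5],0],[65,[0,0,-0.9],0],[65,[0,0,-0.9],0],[50,[0,0,-0.9],0],[42,[0,0,-0.9],0],[35,[0,0,-0.9],0],[35,[0,0,-0.9],0],[35,[0,0,-0.9],0]]' 25
python3 - <<'E'
from h import *
p,d=imaging.capture("side");a=cv2.resize(p[150:230,270:370,::-1],None,fx=6,fy=6,interpolation=cv2.INTER_CUBIC)
cv2.imwrite("pics/s5.png",a)
E
```

```text
time_s: 6.2
tcp_pos: [564.8, 153.7, 43.9]
ee_rot: [-179.8, -0.0, -91.9]
wrist_force: [-1.3, -3.1, 2.0]
width: 32.9
```

View pics/s5.png

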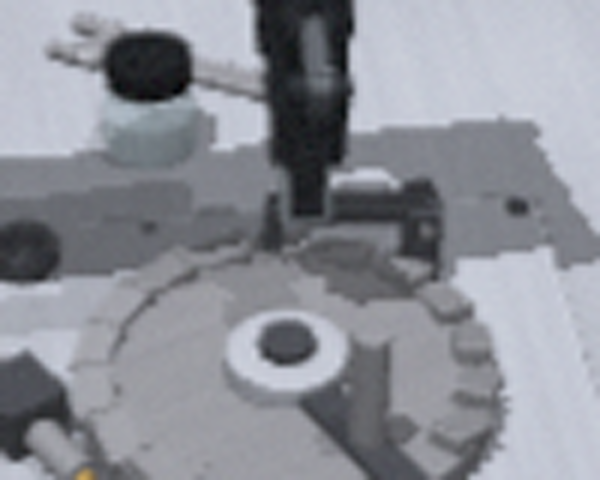

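Width stops at 32.9 mm, so the bar ends are held, but only by the pad tips (pad end at about (305,215)). I'll regrip 9 mm lower for a secure hold.

```bash
python3 -m pendant '[[60,[0,-0.05,0],0],[60,[0,-0.05,0],0],[60,[-0.05,-0.05,-0.5],0],[60,[-0.05,-0.05,-0.9],0],[60,[-0.05,-0.05,-0.9],0],[45,[-0.05,-0.05,-0.9],0],[35,[-0.05,-0.05,-0.9],0],[30,[-0.05,-0.05,-0.9],0],[30,[-0.05,-0.05,-0.9],0]]' 40
python3 - <<'E'
from h import *
p,d=imaging.capture("side");a=cv2.resize(p[150:230,270:370,::-1],None,fx=6,fy=6,interpolation=cv2.INTER_CUBIC)
cv2.imwrite("pics/s6.png",a)
E
```

```text
time_s: 7.38
tcp_pos: [564.3, 153.6, 35.0]
ee_rot: [-179.8, 0.0, -91.9]
wrist_force: [-0.9, 1.4, 0.4]
width: 32.9
```

View pics/s6.png

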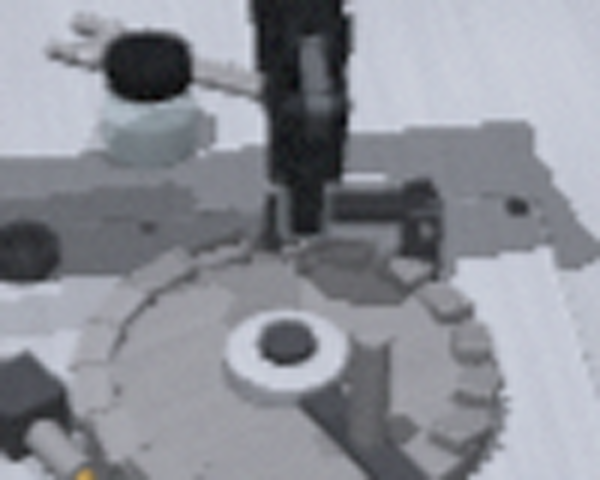

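Gripped. The path from here is an arc about the hinge, so I'll compute the shifts.

Run:
```python
import numpy as np
f=lambda t:(63.16*np.cos(np.radians(156.7)-t),63.16*np.sin(np.radians(156.7)-t))
a=f(.05)
for t in np.arange(.05,2.05,.1):
    b=f(t);dx=b[0]-a[0];print(round(t,2),(dx/10).round(2),(-dx*.0314/10).round(2),((b[1]-a[1])/10).round(2))
```

```text
0.05 0.0 -0.0 0.0
0.15 0.31 -0.01 0.55
0.25 0.67 -0.02 1.07
0.35 1.08 -0.03 1.55
0.45 1.53 -0.05 1.99
0.55 2.03 -0.06 2.38
0.65 2.56 -0.08 2.71
0.75 3.13 -0.1 3.0
0.85 3.72 -0.12 3.22
0.95 4.33 -0.14 3.39
1.05 4.95 -0.16 3.49
1.15 5.58 -0.18 3.53
1.25 6.21 -0.2 3.51
1.35 6.84 -0.21 3.42
1.45 7.45 -0.23 3.27
1.55 8.05 -0.25 3.07
1.65 8.62 -0.27 2.8
1.75 9.16 -0.29 2.48
1.85 9.67 -0.3 2.1
1.95 10.14 -0.32 1.68
```

```bash
python3 -m pendant '[[30,[0.3,-0.01,0.55],0],[30,[0.67,-0.02,1.07],0],[30,[1.08,-0.03,1.55],0],[30,[1.53,-0.05,1.99],0],[30,[2.03,-0.06,2.38],0],[30,[2.03,-0.06,2.38],0]]'
python3 - <<'E'
from h import *
p,d=imaging.capture("side");a=cv2.resize(p[150:230,270:370,::-1],None,fx=6,fy=6,interpolation=cv2.INTER_CUBIC)
cv2.imwrite("pics/s7.png",a)
E
```

```text
time_s: 8.18
tcp_pos: [584.9, 152.9, 59.4]
ee_rot: [-179.8, 0.0, -91.9]
wrist_force: [-3.3, 2.0, -2.5]
width: 32.8
```

View pics/s7.png

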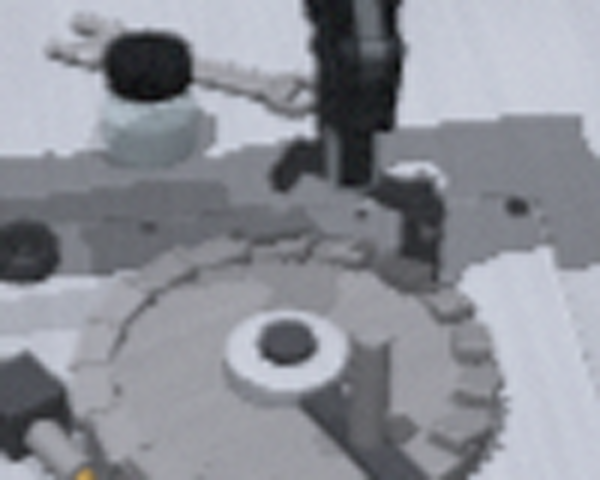

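The pawl tip is up out of the teeth at about (290,165). Continuing the arc over the top.

```bash
python3 -m pendant '[[30,[0.53,-0.02,0.33],0],[30,[1.1,-0.04,0.62],0],[30,[1.69,-0.06,0.84],0],[30,[2.3,-0.08,1.01],0],[30,[2.92,-0.1,1.11],0],[30,[3.55,-0.12,1.15],0],[30,[4.18,-0.14,1.13],0],[30,[4.81,-0.15,1.04],0],[30,[5.42,-0.17,0.89],0],[30,[6.02,-0.19,0.69],0],[30,[6.59,-0.21,0.42],0],[30,[7.13,-0.23,0.1],0],[30,[7.64,-0.24,-0.28],0],[30,[7.95,-0.25,-0.53],0],[30,[7.95,-0.25,-0.53],0],[30,[7.95,-0.25,-0.53],0]]'
python3 - <<'E'
from h import *
p,d=imaging.capture("side");a=cv2.resize(p[130:230,270:395,::-1],None,fx=5,fy=5,interpolation=cv2.INTER_CUBIC)
cv2.imwrite("pics/s8.png",a)
E
```

```text
time_s: 10.22
tcp_pos: [666.1, 150.3, 54.8]
ee_rot: [-179.6, 0.0, -91.9]
wrist_force: [0.2, 1.1, 6.1]
width: 32.9
```

View pics/s8.png

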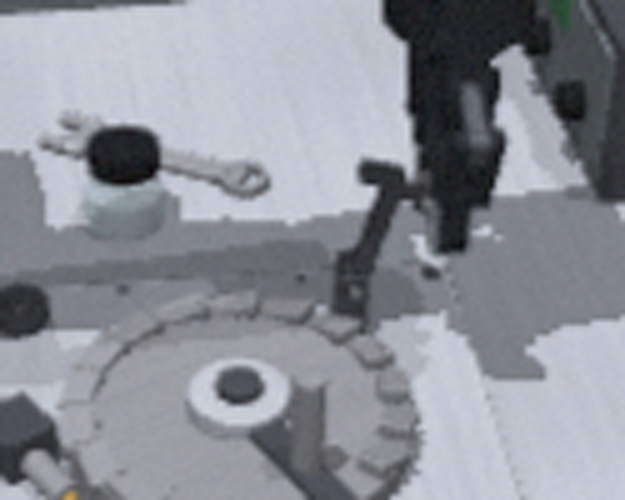

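The pawl leans back past vertical, with its arm running from (350,290) to (385,170). Releasing and rising.

```bash
python3 -m pendant '[[60,[0,0,0],0],[65,[0,0,0],0],[65,[0,0,0],0],[65,[0.1,0,2],0],[65,[0.2,0,5],0],[65,[0,-1,10],0],[65,[-3,-6,12],0],[65,[-6,-10,12],0],[65,[-6,-10,12],0]]'
python3 - <<'E'
from h import *
p,d=imaging.capture("side");a=cv2.resize(p[130:230,270:395,::-1],None,fx=5,fy=5,interpolation=cv2.INTER_CUBIC)
cv2.imwrite("pics/s9.png",a)
p,d=imaging.capture("top");cv2.imwrite("pics/t9.png",cv2.resize(p[145:270,250:385,::-1],None,fx=4.5,fy=4.5,interpolation=cv2.INTER_CUBIC))
E
```

```text
time_s: 11.4
tcp_pos: [604.9, 47.9, 176.7]
ee_rot: [-179.5, -0.0, -92.1]
wrist_force: [0.4, -0.3, -0.4]
width: 55.3
```

View pics/s9.png

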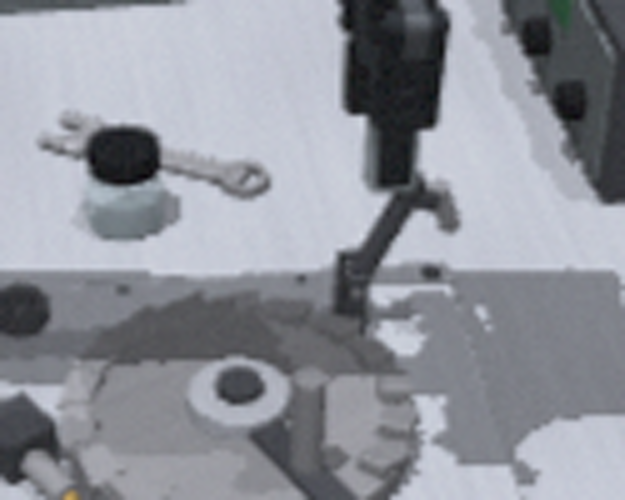

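View pics/t9.png

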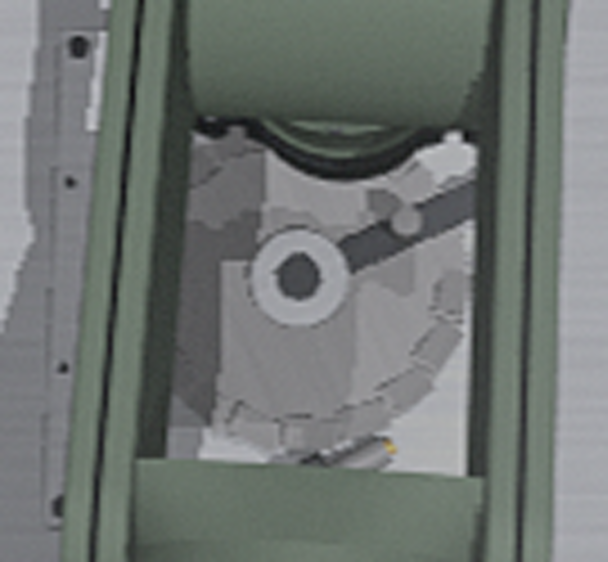

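The pawl rests laid back. It moved further back after release, with its bar at (450,215), clear of the wheel. Next I'll take the pin at (574, 20), turning the jaws to yaw -62 so they close along the wheel's direction of travel at home.

```bash
python3 -m pendant '[[65,[-1,-1,0],10],[65,[-2.5,-2.3,0],20],[65,[-3.07,-2.76,-1],30],[65,[-3.07,-2.76,-4],30],[65,[-3.07,-2.76,-7],30],[65,[-3.07,-2.76,-10],30],[65,[-3.07,-2.76,-12],30],[65,[-3.07,-2.76,-13.2],30],[65,[-3.07,-2.76,-13.2],30],[65,[-3.07,-2.76,-13.2],30]]'
python3 - <<'E'
from h import *
p,d=imaging.capture("side");a=cv2.resize(p[130:255,270:395,::-1],None,fx=4.5,fy=4.5,interpolation=cv2.INTER_CUBIC)
cv2.imwrite("pics/s10.png",a)
E
```

```text
time_s: 12.75
tcp_pos: [577.3, 22.8, 45.5]
ee_rot: [-179.3, -0.0, -61.9]
wrist_force: [0.7, 0.7, -0.4]
width: 55.7
```

View pics/s10.png

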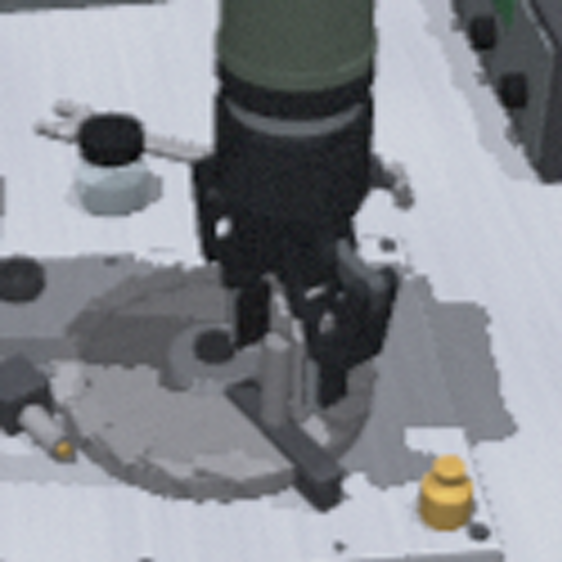

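The pin (top at (275,340)) stands between the two fingers. I'll correct 3–4 mm and close.

```bash
python3 -m pendant '[[60,[-0.3,-0.25,0],0],[45,[-0.3,-0.25,0],0],[30,[-0.3,-0.25,0],0],[15,[-0.3,-0.25,0],0],[15,[-0.3,-0.25,0],0],[15,[-0.3,-0.25,0],0],[15,[-0.3,-0.25,0],0]]' 25
python3 - <<'E'
from h import *
p,d=imaging.capture("side");a=cv2.resize(p[130:255,270:395,::-1],None,fx=4.5,fy=4.5,interpolation=cv2.INTER_CUBIC)
cv2.imwrite("pics/s11.png",a)
E
```

```text
time_s: 13.68
tcp_pos: [574.2, 20.5, 45.9]
ee_rot: [-179.3, 0.0, -61.9]
wrist_force: [-2.1, 1.8, 5.0]
width: 15.3
```

View pics/s11.png

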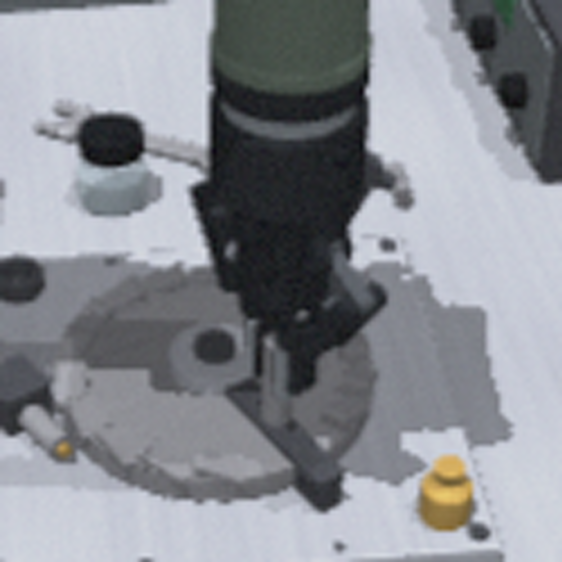

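Pin gripped: width 15.3 mm on a 16 mm pin. Now the arc table.

Run:
```python
import numpy as np
c=np.array([548.6,75.2]);p=lambda a:c+60.3*np.array([np.cos(np.radians(a)),np.sin(np.radians(a))])
for a in list(np.arange(-65,-150,-5)): print(a,((p(a)-p(-65))/10).round(2))
```

```text
-65 [0. 0.]
-70 [-0.49 -0.2 ]
-75 [-0.99 -0.36]
-80 [-1.5  -0.47]
-85 [-2.02 -0.54]
-90 [-2.55 -0.56]
-95 [-3.07 -0.54]
-100 [-3.6  -0.47]
-105 [-4.11 -0.36]
-110 [-4.61 -0.2 ]
-115 [-5.1 -0. ]
-120 [-5.56  0.24]
-125 [-6.01  0.53]
-130 [-6.42  0.85]
-135 [-6.81  1.2 ]
-140 [-7.17  1.59]
-145 [-7.49  2.01]
```

```bash
python3 -m pendant '[[15,[-0.25,-0.1,0],0],[15,[-0.49,-0.2,0],0],[15,[-0.99,-0.36,0],0],[15,[-1.5,-0.47,0],0],[15,[-2.02,-0.54,0],0],[15,[-2.55,-0.56,0],0],[15,[-3.07,-0.54,0],0],[15,[-3.07,-0.54,0],0]]'; python3 -c "
from bench import r;s=r.sense();print(s['tcp_pos'],s['wrist_force'])"
```

```text
time_s: 14.72
tcp_pos: [545.0, 13.5, 46.0]
ee_rot: [-179.2, -0.2, -62.0]
wrist_force: [3.8, -2.3, -3.4]
width: 15.2
[545.01338398  13.46393985  45.98572442] [ 3.76225132 -2.32581352 -3.37703326]
```

```bash
python3 -m pendant '[[15,[-0.35,0,0],0],[15,[-0.7,0.05,0],0],[15,[-1.21,0.16,0],0],[15,[-1.71,0.32,0],0],[15,[-2.2,0.52,0],0],[15,[-2.66,0.76,0],0],[15,[-3.11,1.05,0],0],[15,[-3.52,1.37,0],0],[15,[-3.52,1.37,0],0]]'; python3 -c "
from bench import r;s=r.sense();print(s['tcp_pos'],s['wrist_force'])"
python3 - <<'E'
from h import *
p,d=imaging.capture("side");a=cv2.resize(p[130:255,250:375,::-1],None,fx=4.5,fy=4.5,interpolation=cv2.INTER_CUBIC)
cv2.imwrite("pics/s12.png",a)
E
```

```text
time_s: 15.85
tcp_pos: [507.9, 21.8, 45.8]
ee_rot: [-179.7, -0.6, -61.9]
wrist_force: [-5.1, -16.2, 4.0]
width: 15.1
[507.8886465   21.84431794  45.84250552] [ -5.05588337 -16.2188335    4.02620643]
```

View pics/s12.png

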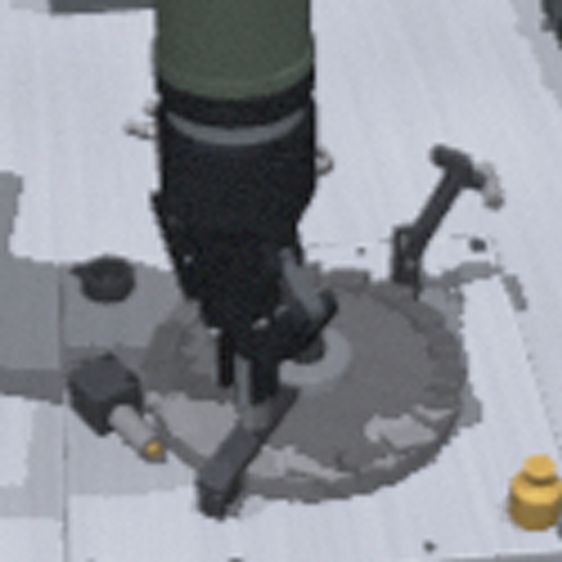

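The force is up to about 16 N, pointing radially outward, with the lug still short of the stop. I'll check where the wheel and pin actually are.

Run:
```python
from h import *
from bench import r
s=r.sense();print(s["moment"],s["wrist_force"])
z=lambda x,y:(250+x/4.5-.4,130+y/4.5-.4)
for nm,x,y,h in(("lug top L",198,478,46),("lug top R",238,487,46),("armedge mid",265,400,46),("armedge2",298,392,46),("pin base",252,425,46),("hub",318,358,52)):
    print(nm,onplane("side",*z(x,y),h).round(1))
p,d=imaging.capture("side");cv2.imwrite("pics/s13.png",cv2.resize(p[185:250,280:360,::-1],None,fx=8,fy=8,interpolation=cv2.INTER_CUBIC))
p,d=imaging.capture("top");cv2.imwrite("pics/t13.png",cv2.resize(p[145:270,250:385,::-1],None,fx=4.5,fy=4.5,interpolation=cv2.INTER_CUBIC))
```

```text
[-2.3739629   0.82073643 -0.32090997] [ -5.12027489 -15.59695105   4.8346266 ]
lug top L [478.3 -12.   46. ]
lug top R [497.9 -21.4  46. ]
armedge mid [520.2  42.2  46. ]
armedge2 [538.8  46.1  46. ]
pin base [510.8  23.6  46. ]
hub [552.8  65.7  52. ]
```

View pics/s13.png

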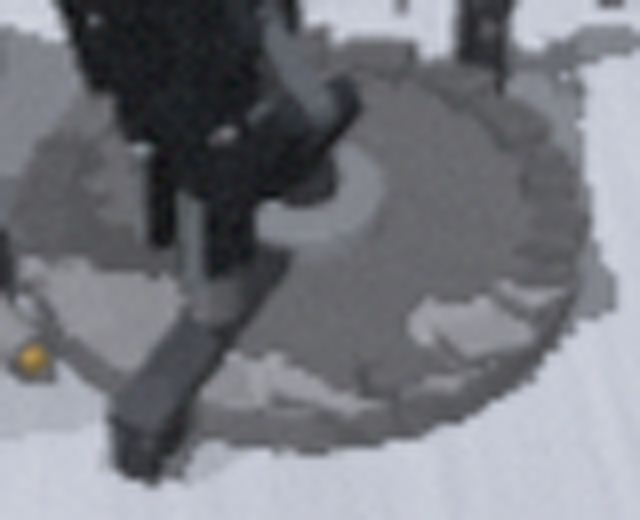

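View pics/t13.png

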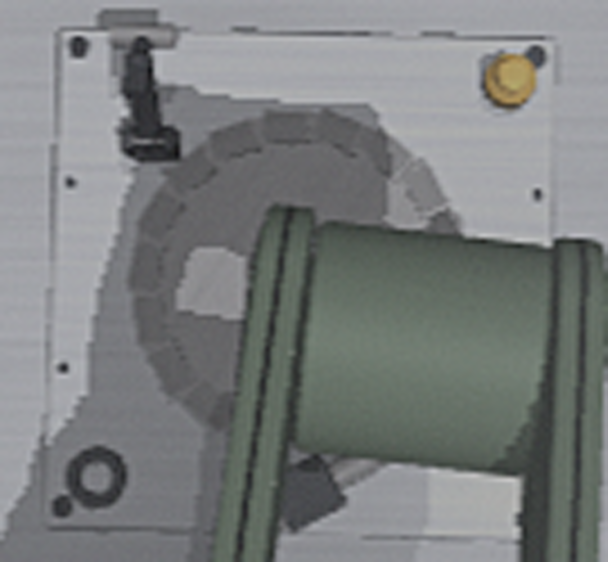

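The pin seems to have slid across the pads towards an edge, with TCP minus pin about 8 mm along the pad width. The wheel stays where it is left, so I'll open a little and re-measure with the force gone.

```bash
python3 -m pendant '[[30,[0,0,0],0],[45,[0,0,0],0],[45,[0,0,0],0],[45,[0,0,0],0]]'
python3 - <<'E'
from h import *
p,d=imaging.capture("side");cv2.imwrite("pics/s14.png",cv2.resize(p[185:250,280:360,::-1],None,fx=8,fy=8,interpolation=cv2.INTER_CUBIC))
E
```

```text
time_s: 16.5
tcp_pos: [507.9, 22.2, 45.8]
ee_rot: [-179.7, -0.5, -61.9]
wrist_force: [-0.4, -0.3, 0.1]
width: 38.3
```

View pics/s14.png

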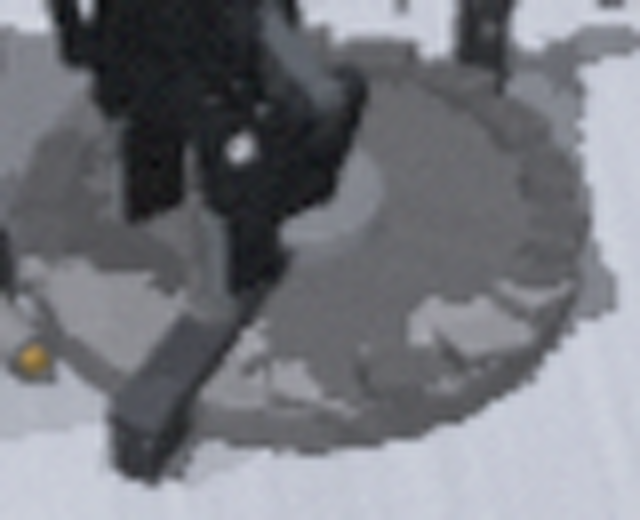

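Run:
```python
from h import *
sz=lambda x,y:(x/5+255-.4,y/5+165-.4)
for h in (50,52,55): print("hub bolt",onplane("side",*sz(315,208),h).round(1))
print("arm end orig side",onplane("side",*sz(452,348),46),onplane("side",*sz(408,368),46),"top: ",onplane("top",*(548/5+249.6,202/4.8+144.6),46))
z=lambda x,y:(280+x/8-.4,185+y/8-.4)
for x,y in((115,408),(178,428),(185,330),(230,340),(250,300)): print(onplane("side",*z(x,y),46).round(1))
```

```text
hub bolt [548.3  80.1  50. ]
hub bolt [547.9  77.8  52. ]
hub bolt [547.4  74.3  55. ]
arm end orig side [597.40602953 -23.63916066  46.        ] [574.64073008 -33.61129849  46.        ] top:  [594.47531593 -27.25280307  46.        ]
[479.2 -11.4  46. ]
[496.3 -22.1  46. ]
[503.2  18.3  46. ]
[515.9  12.2  46. ]
[524.1  28.6  46. ]
```

The lug's end in the side view gives a crank angle of about -123° (radius 110 mm, edge 20 mm wide; both consistent), so the pin is at about (515.4, 25). I'll recentre with the jaws closing along the tangent, so that the pads drive the pin directly, and then turn the tool along with the wheel.

```bash
python3 -m pendant '[[45,[0.4,0.15,0],5],[45,[0.75,0.28,0],14],[45,[0.75,0.28,0],23],[45,[0.75,0.28,0],28],[35,[0.75,0.28,0],28],[25,[0.75,0.28,0],28],[15,[0.75,0.28,0],28],[15,[0.75,0.28,0],28],[15,[0.75,0.28,0],28]]' 20
python3 - <<'E'
from h import *
from bench import r;print(r.sense()["wrist_force"])
p,d=imaging.capture("side");cv2.imwrite("pics/s15.png",cv2.resize(p[185:250,280:360,::-1],None,fx=8,fy=8,interpolation=cv2.INTER_CUBIC))
E
```

```text
time_s: 17.68
tcp_pos: [515.1, 25.2, 45.8]
ee_rot: [-179.7, -0.5, -33.9]
wrist_force: [-1.7, 1.6, 2.0]
width: 15.3
[-1.71465479  1.58343822  1.99323533]
```

View pics/s15.png

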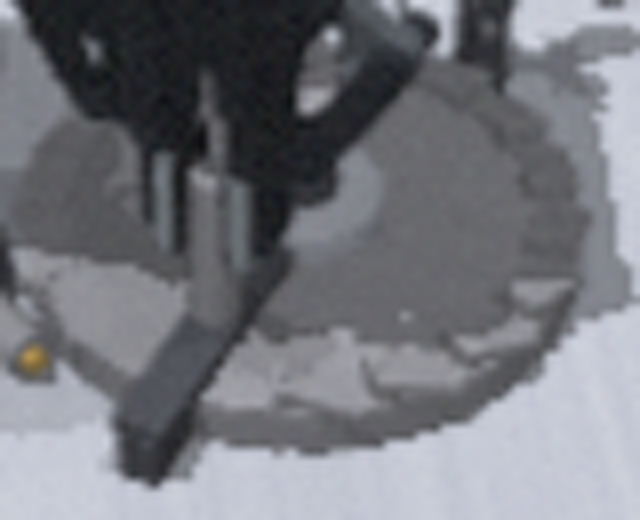

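The pin is held between both pads at about (210,240), with low force. Computing the small arc steps towards home.

Run:
```python
import numpy as np
c=np.array([548.6,75.2]);r=60.2;p=lambda a:c+r*np.array([np.cos(np.radians(a)),np.sin(np.radians(a))])
b=p(-123.8)
for d in range(0,38,2): print(d,round(-123.8-d,1),((p(-123.8-d)-b)/10).round(2))
```

```text
0 -123.8 [0. 0.]
2 -125.8 [-0.17  0.12]
4 -127.8 [-0.34  0.25]
6 -129.8 [-0.5   0.38]
8 -131.8 [-0.66  0.51]
10 -133.8 [-0.82  0.66]
12 -135.8 [-0.97  0.81]
14 -137.8 [-1.11  0.96]
16 -139.8 [-1.25  1.12]
18 -141.8 [-1.38  1.28]
20 -143.8 [-1.51  1.45]
22 -145.8 [-1.63  1.62]
24 -147.8 [-1.75  1.79]
26 -149.8 [-1.85  1.97]
28 -151.8 [-1.96  2.16]
30 -153.8 [-2.05  2.34]
32 -155.8 [-2.14  2.53]
34 -157.8 [-2.22  2.73]
36 -159.8 [-2.3   2.92]
```

```bash
python3 -m pendant '[[15,[-0.17,0.12,0],-2],[15,[-0.34,0.25,0],-4],[15,[-0.5,0.38,0],-6],[15,[-0.66,0.51,0],-8],[15,[-0.82,0.66,0],-10],[15,[-0.97,0.81,0],-12],[15,[-1.11,0.96,0],-14],[15,[-1.11,0.96,0],-14]]'; python3 -c "
from bench import r;s=r.sense();print(s['tcp_pos'],s['wrist_force'],s['moment'])"
```

```text
time_s: 18.73
tcp_pos: [504.1, 34.6, 45.8]
ee_rot: [-179.7, -0.5, -47.9]
wrist_force: [0.2, -0.2, -0.0]
width: 15.1
[504.13490198  34.6102774   45.83807895] [ 0.17783698 -0.187778   -0.02840601] [-0.00656843  0.16107275  0.03638377]
```

Almost no force. Checking that the wheel actually followed.

Run:
```python
from h import *
p,d=imaging.capture("side");cv2.imwrite("pics/s16.png",cv2.resize(p[175:250,265:345,::-1],None,fx=8,fy=8,interpolation=cv2.INTER_CUBIC))
```

```text
(no output)
```

View pics/s16.png

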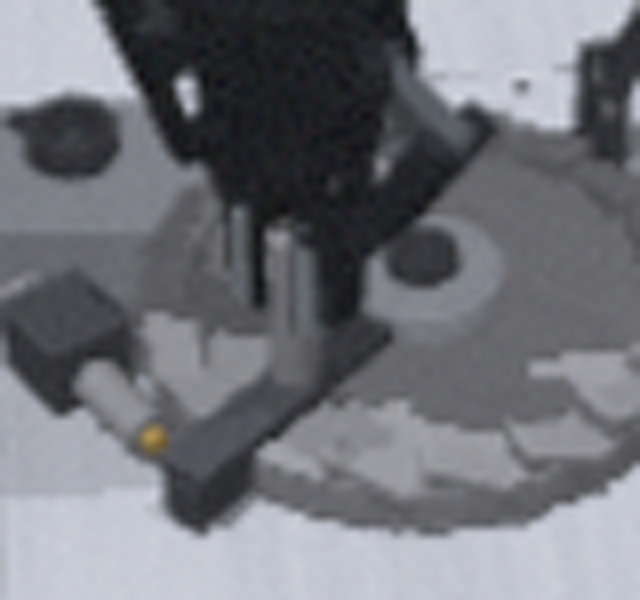

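```bash
python3 -m pendant '[[15,[-0.14,0.16,0],-2],[15,[-0.27,0.32,0],-4],[15,[-0.4,0.49,0],-6],[15,[-0.4,0.49,0],-6],[15,[-0.4,0.49,0],-6]]'
python3 - <<'E'
from h import *
from bench import r;s=r.sense();print(s['tcp_pos'],s['wrist_force'],s['moment'])
p,d=imaging.capture("side");cv2.imwrite("pics/s17.png",cv2.resize(p[195:250,265:325,::-1],None,fx=10,fy=10,interpolation=cv2.INTER_CUBIC))
E
```

```text
time_s: 19.4
tcp_pos: [500.2, 39.4, 45.8]
ee_rot: [-179.7, -0.5, -53.9]
wrist_force: [-0.8, -1.4, -0.1]
width: 15.3
[500.17695709  39.40333374  45.81471713] [-0.75040823 -1.3734016  -0.0533927 ] [-0.01975672  0.13769507  0.01495533]
```

View pics/s17.png

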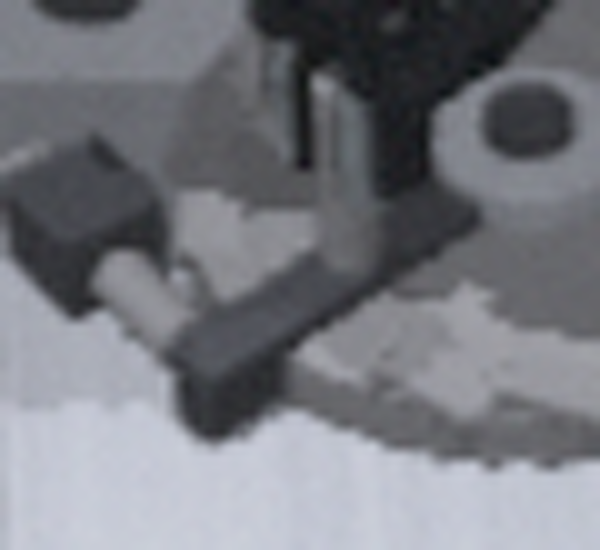

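```bash
cat > f.py <<'E'
from bench import r
import numpy as np
s=r.sense();p=s['tcp_pos'];d=p[:2]-[548.6,75.2];a=np.arctan2(d[1],d[0]);F=s['wrist_force']
print("t",round(s['time_s'],2),"ang",np.degrees(a).round(2),"r",np.hypot(*d).round(1),"resist",(F[:2]@[-np.sin(a),np.cos(a)]).round(2),"rad",(F[:2]@[np.cos(a),np.sin(a)]).round(2),F.round(1),p.round(1))
E
python3 -m pendant '[[15,[-0.06,0.085,0],-1],[15,[-0.06,0.085,0],-1],[15,[-0.06,0.085,0],-1]]'; python3 f.py;python3 -m pendant '[[15,[-0.06,0.09,0],-1],[15,[-0.06,0.09,0],-1],[15,[-0.06,0.09,0],-1]]'; python3 f.py
```

```text
time_s: 19.82
tcp_pos: [499.7, 40.1, 45.8]
ee_rot: [-179.7, -0.5, -54.9]
wrist_force: [0.2, -1.8, -0.5]
width: 15.3
t 19.82 ang -144.39 r 60.2 resist 1.54 rad 0.87 [ 0.2 -1.8 -0.5] [499.7  40.1  45.8]
time_s: 20.2
tcp_pos: [499.0, 41.1, 45.8]
ee_rot: [-179.7, -0.5, -55.9]
wrist_force: [1.1, -1.2, 0.2]
width: 15.1
t 20.2 ang -145.45 r 60.2 resist 1.65 rad -0.25 [ 1.1 -1.2  0.2] [499.   41.1  45.8]
```

```bash
python3 -m pendant '[[15,[-0.06,0.09,0],-1],[15,[-0.06,0.09,0],-1],[15,[-0.06,0.09,0],-1]]'|head -1; python3 f.py;python3 -m pendant '[[15,[-0.06,0.09,0],-1],[15,[-0.06,0.09,0],-1],[15,[-0.06,0.09,0],-1]]'|head -1; python3 f.py
```

```text
time_s: 20.58
t 20.57 ang -146.49 r 60.2 resist 1.17 rad 0.98 [-0.2 -1.5  0.2] [498.4  42.   45.8]
time_s: 20.95
t 20.95 ang -147.48 r 60.2 resist 2.41 rad 0.95 [ 0.5 -2.5 -1. ] [497.9  42.9  45.9]
```

```bash
python3 -m pendant '[[15,[-0.055,0.09,0],-1],[15,[-0.055,0.09,0],-1],[15,[-0.055,0.09,0],-1]]'|head -1; python3 f.py;python3 -m pendant '[[15,[-0.055,0.09,0],-1],[15,[-0.055,0.09,0],-1],[15,[-0.055,0.09,0],-1]]'|head -1; python3 f.py
python3 - <<'E'
from h import *
p,d=imaging.capture("side");cv2.imwrite("pics/s18.png",cv2.resize(p[195:250,265:325,::-1],None,fx=10,fy=10,interpolation=cv2.INTER_CUBIC))
E
```

```text
time_s: 21.32
t 21.32 ang -148.42 r 60.2 resist 4.27 rad 0.49 [ 1.8 -3.9 -0.8] [497.3  43.7  45.9]
time_s: 21.7
t 21.7 ang -148.39 r 60.2 resist 6.38 rad 0.2 [ 3.2 -5.5 -2.9] [497.4  43.7  45.9]
```

View pics/s18.png

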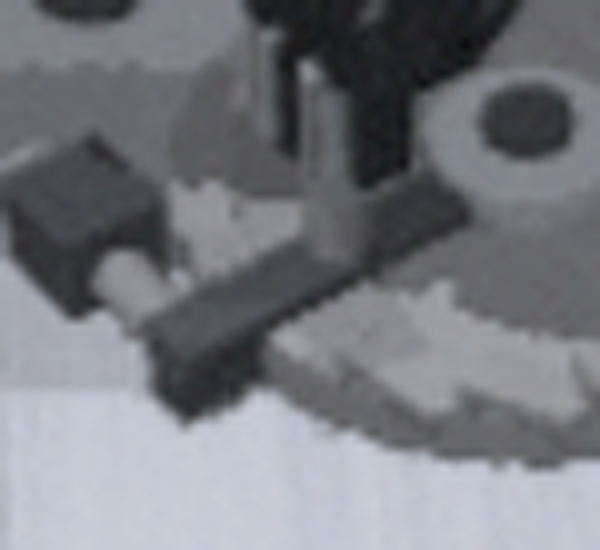

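The wheel has stopped at -148.4° while the force rises, so this is solid contact; that gives a wheel angle of about +0.06 rad, inside the expected range. Now the press: 5 N at 100 mm radius is about 8.3 N at the pin, plus about 2.5 N of friction, so about 10.5 N in all.

```bash
python3 -m pendant '[[15,[-0.05,0.085,0],0],[15,[-0.09,0.15,0],0],[15,[-0.09,0.15,0],0],[15,[-0.09,0.15,0],0]]'|head -1; python3 f.py
```

```text
time_s: 22.25
t 22.25 ang -148.32 r 60.2 resist 8.72 rad 1.22 [ 3.5 -8.1 -3.7] [497.4  43.6  45.9]
```

```bash
python3 -m pendant '[[15,[-0.11,0.185,0],0],[15,[-0.11,0.185,0],0],[15,[-0.11,0.185,0],0],[15,[-0.11,0.185,0],0]]'|head -1; python3 f.py; python3 -m pendant '[[15,[-0.11,0.185,0],0],[15,[-0.11,0.185,0],0],[15,[-0.11,0.185,0],0]]'|head -1; python3 f.py
```

```text
time_s: 22.75
t 22.75 ang -148.17 r 60.2 resist 10.45 rad 1.97 [ 3.8 -9.9 -4.3] [497.5  43.5  45.9]
time_s: 23.12
t 23.12 ang -148.02 r 60.1 resist 10.77 rad 1.54 [  4.4 -10.   -4.7] [497.6  43.3  45.9]
```

The press held at 10.5–10.8 N at the pin for about 0.9 s, which is roughly 4.9 N at the stop after friction. Relaxing, then releasing.

```bash
python3 -m pendant '[[15,[0,0,0],0],[15,[0,0,0],0],[15,[0,0,0],0]]'|head -1; python3 f.py; python3 -m pendant '[[25,[0,0,0],0],[35,[0,0,0],0],[45,[0,0,0],0],[45,[0,0,0],0]]'; python3 f.py
python3 - <<'E'
from h import *
p,d=imaging.capture("side");cv2.imwrite("pics/s19.png",cv2.resize(p[195:250,265:325,::-1],None,fx=10,fy=10,interpolation=cv2.INTER_CUBIC))
E
```

```text
time_s: 23.5
t 23.5 ang -147.88 r 60.2 resist 4.52 rad 1.23 [ 1.4 -4.5 -1.9] [497.7  43.2  45.9]
time_s: 24.0
tcp_pos: [497.6, 43.5, 45.9]
ee_rot: [-179.6, -1.3, -59.8]
wrist_force: [0.3, -0.2, 0.1]
width: 38.5
t 24.0 ang -148.13 r 60.1 resist 0.37 rad -0.14 [ 0.3 -0.2  0.1] [497.6  43.5  45.9]
```

View pics/s19.png

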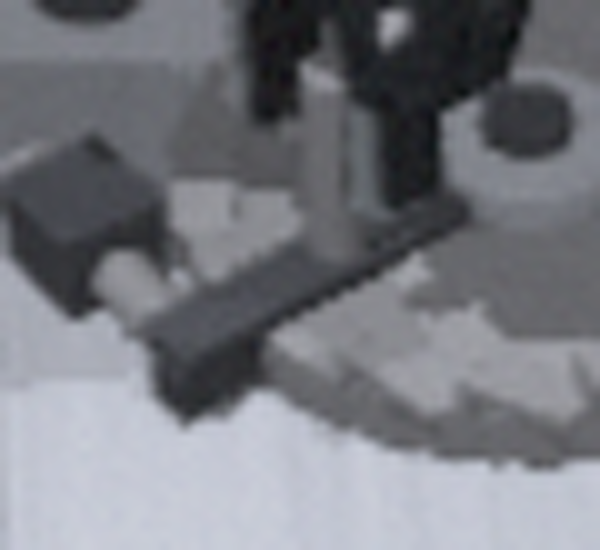

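The lug still sits against the screw face, at the same pixels as when pressed. I'll lift off and go to the laid-back pawl bar at about (668, 151.5).

```bash
python3 -m pendant '[[45,[0,0,2],0],[45,[0,0,6],0],[45,[0,0,10],0],[65,[1,0.6,12.5],0],[65,[4,2.6,13],-8],[65,[8,5.1,13],-16],[65,[12,7.6,13],-24],[65,[15.5,9.8,13],-32],[65,[17,10.8,13],-32],[65,[17,10.8,13],-32],[65,[17,10.8,13],-32]]'
python3 - <<'E'
from h import *
p,d=imaging.capture("side");cv2.imwrite("pics/s20.png",cv2.resize(p[110:250,260:400,::-1],None,fx=4.2,fy=4.2,interpolation=cv2.INTER_CUBIC))
p,d=imaging.capture("top");cv2.imwrite("pics/t20.png",cv2.resize(p[145:270,250:385,::-1],None,fx=4.5,fy=4.5,interpolation=cv2.INTER_CUBIC))
E
```

```text
time_s: 25.42
tcp_pos: [666.8, 151.0, 175.5]
ee_rot: [-179.7, -1.4, -91.8]
wrist_force: [0.3, 0.8, 1.3]
width: 55.4
```

View pics/s20.png

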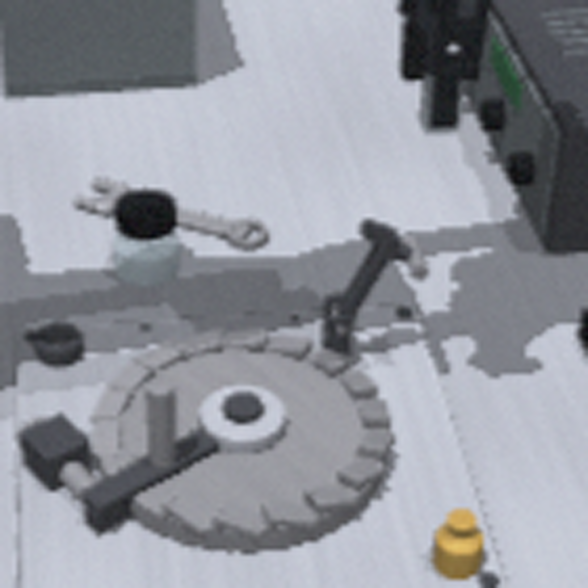

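View pics/t20.png

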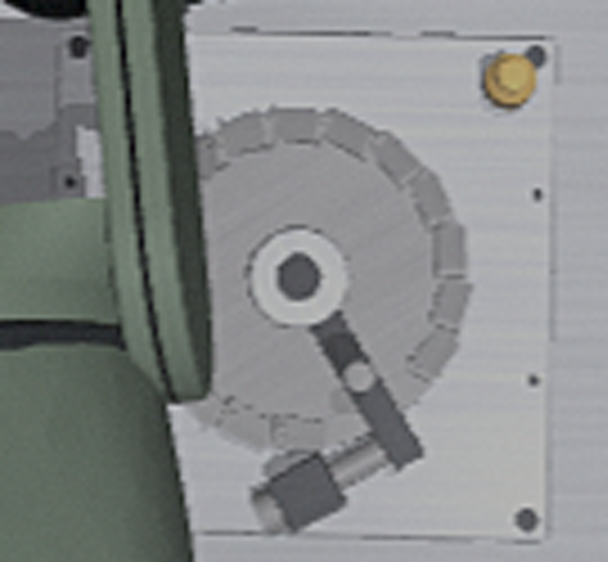

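The wheel sits with its lug on the screw in both views: the lug end at (405,455) meets the screw in the top view. Before descending, I'll check the bar position using t13, where it wasn't hidden.

```bash
python3 - <<'E'
from h import *
z=lambda x,y:(250+x/4.5-.4,145+y/4.5-.4)
print(onplane("top",*z(108,37),103).round(1),onplane("top",*z(177,37),103).round(1))
s=lambda x,y:(270+x/5-.4,130+y/5-.4)
print(onplane("side",*s(455,222),97))
E
python3 -m pendant '[[65,[0.1,0.05,-3],0],[65,[0.1,0.05,-6],0],[65,[0.1,0.05,-9],0],[65,[0.1,0.05,-11],0],[65,[0.1,0.05,-12.2],0],[65,[0.1,0.05,-12.2],0],[65,[0.1,0.05,-12.2],0]]'
python3 - <<'E'
from h import *
p,d=imaging.capture("side");cv2.imwrite("pics/s21.png",cv2.resize(p[130:230,270:395,::-1],None,fx=5,fy=5,interpolation=cv2.INTER_CUBIC))
E
```

```text
[666.5 167.8 103. ] [666.2 133.3 103. ]
[668.9967265  137.21065275  97.        ]
time_s: 26.4
tcp_pos: [669.0, 151.4, 55.4]
ee_rot: [-179.5, -1.3, -91.8]
wrist_force: [0.3, -0.0, -0.6]
width: 55.3
```

View pics/s21.png

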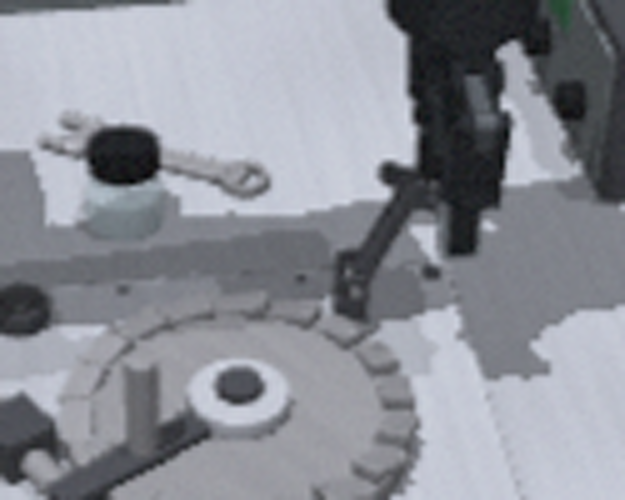

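```bash
python3 -m pendant '[[60,[-0.2,-0.07,-0.45],0],[60,[-0.2,-0.07,-0.45],0],[45,[-0.2,-0.07,-0.45],0],[35,[-0.2,-0.07,-0.45],0],[30,[-0.2,-0.07,-0.45],0],[30,[-0.2,-0.07,-0.45],0]]' 40
python3 - <<'E'
from h import *
p,d=imaging.capture("side");cv2.imwrite("pics/s22.png",cv2.resize(p[130:230,270:395,::-1],None,fx=5,fy=5,interpolation=cv2.INTER_CUBIC))
f=lambda t:(63.16*np.cos(np.radians(156.7)-t),63.16*np.sin(np.radians(156.7)-t))
a=f(2.0)
for t in np.arange(2.0,-.05,-.1):
    b=f(t);dx=b[0]-a[0];print(round(t,2),(dx/10).round(2),(-dx*.0314/10).round(2),((b[1]-a[1])/10).round(2))
E
```

```text
time_s: 27.2
tcp_pos: [667.2, 149.4, 51.7]
ee_rot: [-179.5, -1.5, -91.9]
wrist_force: [-2.2, -4.3, 3.3]
width: 32.8
2.0 0.0 -0.0 0.0
1.9 -0.45 0.01 0.45
1.8 -0.93 0.03 0.85
1.7 -1.46 0.05 1.2
1.6 -2.02 0.06 1.49
1.5 -2.6 0.08 1.73
1.4 -3.21 0.1 1.91
1.3 -3.83 0.12 2.02
1.2 -4.46 0.14 2.08
1.1 -5.09 0.16 2.07
1.0 -5.72 0.18 2.0
0.9 -6.33 0.2 1.86
0.8 -6.94 0.22 1.67
0.7 -7.51 0.24 1.41
0.6 -8.06 0.25 1.1
0.5 -8.58 0.27 0.74
0.4 -9.06 0.28 0.32
0.3 -9.49 0.3 -0.13
0.2 -9.87 0.31 -0.63
0.1 -10.21 0.32 -1.17
-0.0 -10.49 0.33 -1.74
```

View pics/s22.png

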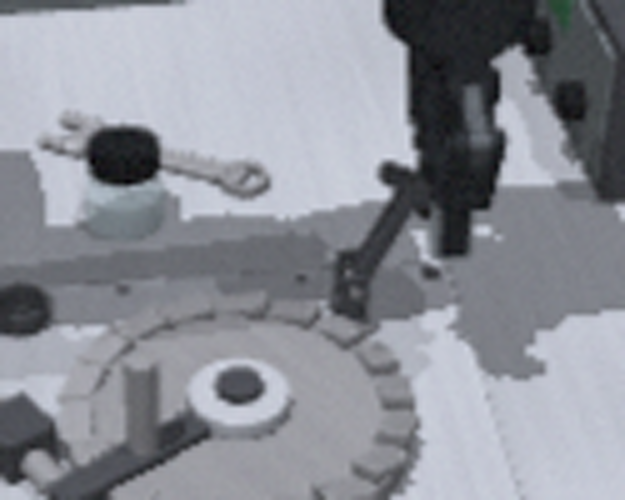

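The bar is held again at 32.8 mm width. Swinging it back over to about 0.4 rad.

```bash
python3 -m pendant '[[30,[-0.45,0.01,0.45],0],[30,[-0.93,0.03,0.85],0],[30,[-1.46,0.05,1.2],0],[30,[-2.02,0.06,1.49],0],[30,[-2.6,0.08,1.73],0],[30,[-3.21,0.1,1.91],0],[30,[-3.83,0.12,2.02],0],[30,[-4.46,0.14,2.08],0],[30,[-5.09,0.16,2.07],0],[30,[-5.72,0.18,2.0],0],[30,[-6.33,0.2,1.86],0],[30,[-6.94,0.22,1.67],0],[30,[-7.51,0.24,1.41],0],[30,[-8.06,0.25,1.1],0],[30,[-8.58,0.27,0.74],0],[30,[-9.06,0.28,0.32],0],[30,[-9.06,0.28,0.32],0]]'
python3 - <<'E'
from h import *
p,d=imaging.capture("side");cv2.imwrite("pics/s23.png",cv2.resize(p[130:230,270:395,::-1],None,fx=5,fy=5,interpolation=cv2.INTER_CUBIC))
E
```

```text
time_s: 29.38
tcp_pos: [574.8, 152.2, 55.5]
ee_rot: [-179.7, -1.5, -91.9]
wrist_force: [-2.4, -4.0, 7.0]
width: 32.7
```

View pics/s23.png

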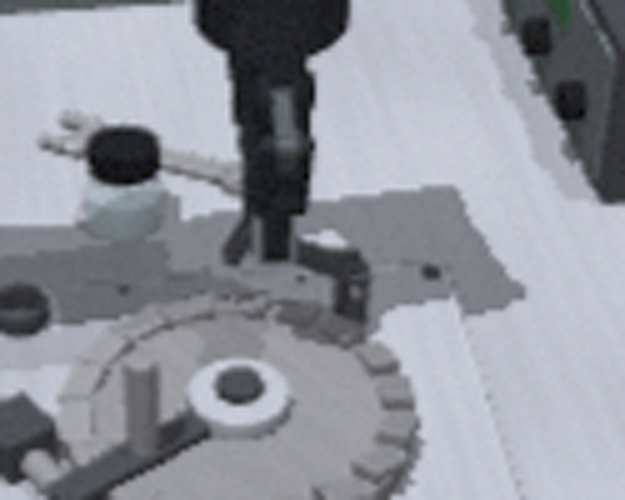

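```bash
python3 -m pendant '[[30,[-0.2,0.01,-0.2],0],[30,[-0.4,0.01,-0.45],0],[30,[-0.6,0.02,-0.7],0],[30,[-0.8,0.03,-0.95],0],[30,[-0.9,0.03,-1.15],0],[30,[-0.9,0.03,-1.15],0],[30,[-0.9,0.03,-1.15],0]]'
python3 - <<'E'
from h import *
p,d=imaging.capture("side");cv2.imwrite("pics/s24.png",cv2.resize(p[130:230,270:395,::-1],None,fx=5,fy=5,interpolation=cv2.INTER_CUBIC))
E
```

```text
time_s: 30.3
tcp_pos: [564.3, 152.4, 43.8]
ee_rot: [-179.9, -1.5, -91.8]
wrist_force: [-2.0, -3.5, 5.2]
width: 32.8
```

View pics/s24.png

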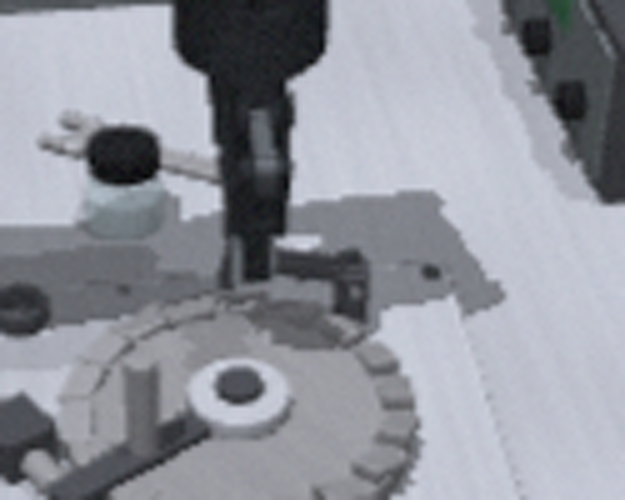

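```bash
python3 -m pendant '[[30,[-0.08,0,-0.2],0],[30,[-0.16,0,-0.4],0],[30,[-0.16,0,-0.4],0],[30,[-0.16,0,-0.4],0]]';python3 -m pendant '[[30,[-0.06,0,-0.2],0],[30,[-0.1,0,-0.3],0],[30,[-0.1,0,-0.3],0]]'
python3 - <<'E'
from h import *
p,d=imaging.capture("side");cv2.imwrite("pics/s25.png",cv2.resize(p[150:240,260:360,::-1],None,fx=6,fy=6,interpolation=cv2.INTER_CUBIC))
E
```

```text
time_s: 30.85
tcp_pos: [561.4, 152.5, 39.4]
ee_rot: [180.0, -1.5, -91.8]
wrist_force: [-2.2, -3.7, 4.5]
width: 32.7
time_s: 31.22
tcp_pos: [559.5, 152.6, 36.2]
ee_rot: [179.9, -1.5, -91.8]
wrist_force: [-2.2, -3.4, 4.8]
width: 32.7
```

View pics/s25.png

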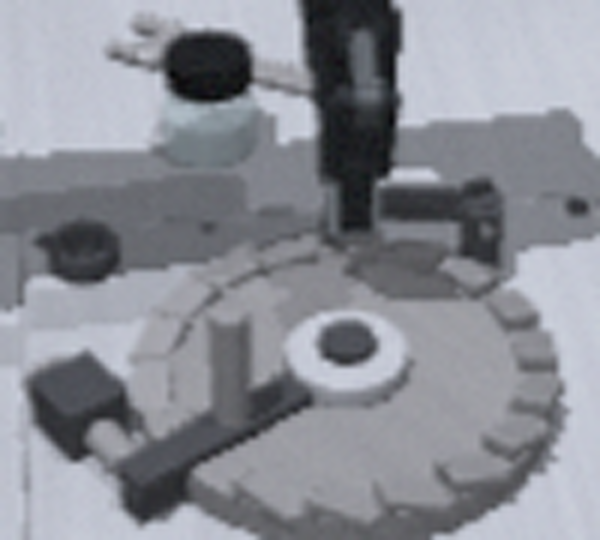

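The pawl is at about its original height with no extra force. Releasing and rising.

```bash
python3 -m pendant '[[40,[0,0,0],0],[55,[0,0,0],0],[65,[0,0,0],0],[65,[0.2,0.1,0],0],[65,[0.2,0.1,2],0],[65,[0.2,0.1,6],0],[65,[0.2,0,11],0],[65,[-3,-5,14],0],[65,[-7,-11,16],0],[65,[-11,-17,17],0],[65,[-15,-22,17],0],[65,[-19,-27,17],0],[65,[-21,-32,17],0],[65,[-21,-32,17],0],[65,[-21,-32,17],0]]'
python3 - <<'E'
from h import *
p,d=imaging.capture("side");cv2.imwrite("pics/s26.png",cv2.resize(p[165:270,255:390,::-1],None,fx=5,fy=5,interpolation=cv2.INTER_CUBIC))
p,d=imaging.capture("top");cv2.imwrite("pics/t26.png",cv2.resize(p[145:270,250:385,::-1],None,fx=4.5,fy=4.5,interpolation=cv2.INTER_CUBIC));cv2.imwrite("pics/t26f.png",p[:,:,::-1])
E
```

```text
time_s: 33.15
tcp_pos: [349.3, -168.7, 207.8]
ee_rot: [-180.0, -1.6, -92.1]
wrist_force: [0.1, 0.8, -0.1]
width: 55.2
```

View pics/s26.png

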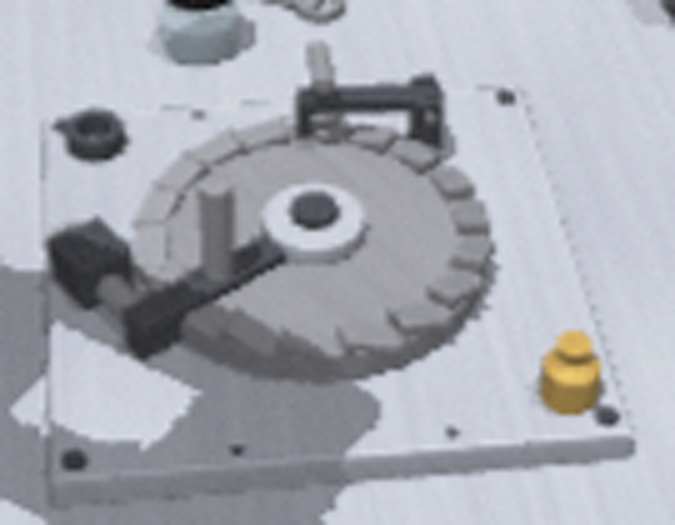

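View pics/t26.png

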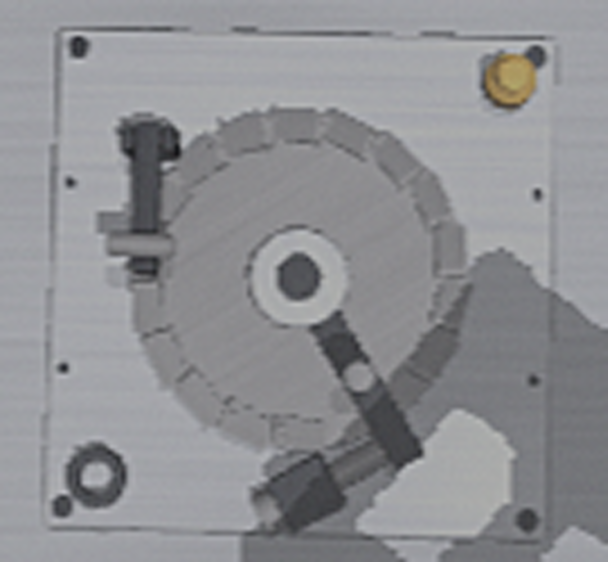

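Run:
```python
from h import *
p=cv2.imread("pics/t26f.png");g=p[220:240,320:340].astype(int)
z=lambda x,y:(250+x/4.5-.4,145+y/4.5-.4)
q=onplane("top",*z(360,377),102);e=onplane("top",*z(405,457),46);c=np.array([548.6,75.2])
for k in(q,e):
    d=k[:2]-c;print(k.round(1),np.hypot(*d).round(1),np.degrees(np.arctan2(d[1],d[0])).round(1))
a=cv2.imread("pics/t20.png").astype(int);b=cv2.imread("pics/t26.png").astype(int)
print(abs(a-b)[330:480,300:440].mean())
p1,_=imaging.capture("top");cv2.imwrite("pics/lug.png",cv2.resize(p1[235:262,300:350,::-1],None,fx=14,fy=14,interpolation=cv2.INTER_CUBIC))
```

```text
[496.7  43.6 102. ] 60.8 -148.6
[455.3  20.3  46. ] 108.3 -149.5
19.791190476190476
```

View pics/lug.png

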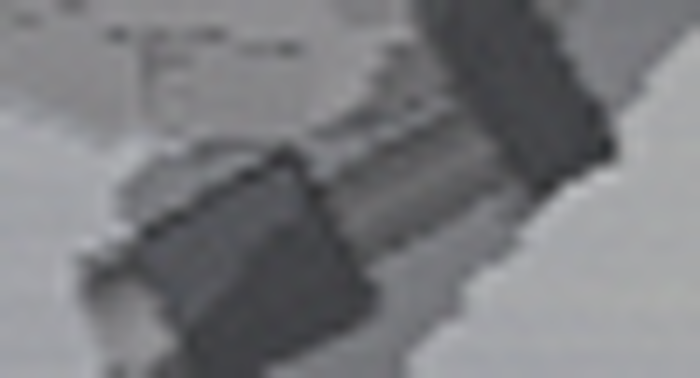

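The screw runs at full width right up to the lug at (500,150), with no gap or nose showing. The pin is at -148.6°, matching the pressed position. Handing in.

```bash
python3 -c "
from bench import finish_job,r
print(r.sense()['time_s']);print(finish_job())"
```

```text
33.3
the job is handed in; nothing more can be done
None
```

The wheel is home on its start stop and the pawl is back down in the teeth. I handed the job in at 33.3 s, with the robot clear of everything.

**What I did:**
1. I lifted the pawl over by its bar, and it rested laid back clear of the wheel.
2. I turned the wheel clockwise by the crank pin until the lug stopped solid, at about +0.06 rad.
3. I pressed for about 0.9 s with 10.5–10.8 N at the pin. That is about 5 N at the stop, worked out assuming 2.5 N of friction; the force at the stop itself was not measured.
4. I swung the pawl back down and released it.

**Last checks:** the camera puts the pin at -148.6°, against -148.4° when it stopped. No gap or nose shows between lug and screw, though 1° is about half a pixel. The pawl lies flat in the teeth, and the weight and collar look unmoved. I did not measure the tools, jar and objective again, but nothing went near them.

**What went wrong or disagreed:**
- **Finger height:** the fingertips appeared about 25 mm higher than the reported tool position. My first attempt on the bar closed on top of it with about 7 N. I opened and gripped again lower.
- **Pin slip:** partway round, the pin slid about 8 mm across the pads, and the side force reached about 16 N. I let go, recentred and finished with the jaws in line with the pin's travel.
- **Drift during the press:** the tool reading crept back about 0.4°, while the lug stayed at the same pixels.

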